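# Open the detergent bottles and couple the dosing station

### The arm

A 6-joint arm with a two-finger parallel gripper is mounted at the origin on the work surface. World frame = base frame: x ahead of the robot, y to its left, z up, the work surface at z = 0. Lengths are in m, angles in degrees, forces in N, time in s.
With the tool pointing down it reaches from about 0.35 to 0.875 m from the base axis. Payload 4.2 kg.
Tool frame: the origin (TCP) lies at the very end of the fingers, on their centre line; the grasp point (between the pads) lies 19 mm behind it; z points along the fingers, y is the line along which they close (so a half turn about z gives the same grasp; the last joint's range is limited). The gripper opens to 87 mm and grips with 3 to 60 N. Pads are 19 mm wide; open, the fingers measure 117 mm over their backs; the gripper's body (75 mm by 190 mm) begins 51 mm behind the grasp point.
Start: joints at [92.109, 22.042, 0.453, 0, -68.411, -14.817], TCP at [0.137, 0.61, 0.223] pointing down, gripper open.
Joint ranges: [-179.83, 179.83], [-69.29, 118.12], [-61.27, 80.66], [-181.25, 117.63], [-171.15, -9.14], [-177.46, 177.46]. Speed limits (degrees/s): [159.86, 159.86, 180, 180, 180, 180].

### API

Orientations are given as a 3x3 rotation matrix whose columns are the frame's x, y, z axes.
In Python, from station import monitor, cams, ticket gives the robot as it stands.
- The arm moves only by the tool drive_tool, never from a script. Its argument "moves" is a list of rows, each an object with "delta_pos": the shift along the tool's x, y, z in mm, a list of three; "turn": the turn about the tool's z in rad; "claw": the opening, from 0 (shut) to 1 (fully open). A call has 1 to 12 rows; each row shifts and turns the commanded pose from where the row before left it, along the tool's axes as they then stand; what a row does not reach is not made up. A row lasts 1/8 s, in which the tool goes at most 62.5 mm and 10.7 degrees, less where a joint would pass 70% of its speed; a pose out of reach is approached as far as the arm can. A call is refused whole if a number of a shift passes 62.5 or a number of a turn 0.188, either way. A call with a gripper value outside its range is refused whole. The fingers move at their own pace and stop on an object; the grip force is fixed at half the most. Time passes only in rows, so rows that do not move let the fingers close. It gives the time, the measured TCP pose, the force, the opening and the grip force at its end, in the units of the state.
- monitor.sense(): the state, without advancing time (a new reading comes with each control period).
- cams.capture(name): name is "scene" or "top"; returns a dict with "color" (384x512x3 uint8, red, green, blue), "range_z" (384x512 float32, m along the optical axis (not along the pixel's ray), 0 where there is no reading), "vertical_fov" (degrees; the focal length in pixels is half the picture's height over the tangent of half this angle, whatever the lens; pixels are square), "cx", "cy" (the principal point, pixels), "extrinsics" (4x4, takes a point from camera to world coordinates). Camera axes: x right, y down, z forward; pixel columns grow to the right and rows downward; lengths in m; the calibration is good to about 2 mm. A picture is of the moment at which its call begins.
- ticket.finish_job(): hands the job in; it is judged then, once.
The state is a dict: "time_s": time; "joints": joint angles; "joint_velocities": joint speeds; "effort": joint torques, N m; "tcp_pos": TCP position; "ee_rot": TCP orientation; "wrist_force": force on the tool from outside, world axes, zero at the start; "moment": the same for the moment, N m; "gripper_width": opening from 0.0 (shut) to 1.0 (fully open); "gripper_force": force on a finger pad.
Only numpy, scipy, OpenCV 4.12 (cv2) and the standard library are available. Lean on these libraries where they do the work, as an engineer would, in place of code of your own. Each camera call takes 0.05 s, during which the arm holds its last target. There are 200 camera calls.

### The job

Get the dishwasher's dosing station running: take the safety cap off every bottle that still has one (push down, turn anticlockwise, lift off) and put the caps in the steel tray. Then, with the cam lever thrown open out of its way, swing the pick-up bar over and fully down onto the open bottle mouths, and flip the lever right over until it snaps shut on the bar. Leave the teacup, plates and spray bottle where they are.

Things in the scene. Friction and masses are not known exactly. Their poses are not given: they have to be found in the camera images.
- dock: dosing station, fixed: steel base 275 x 460 mm with three white bottles in a row (88 mm square, at y = +100, 0, -100 mm), a grey pump box behind them (110 mm high), the pick-up bar and the cam lever. Origin: on the counter under the middle bottle; x away from the robot across the row, y left along it, z up. Bottle shoulders reach 141 mm up near the neck, 130 mm at 30 mm from a bottle's axis
- neck_left (a point): centre of the left bottle's mouth, 170.5 mm up; neck 38 mm wide. To take the cap off: press it straight down over 4 mm (6.5 mm is the bottom; a spring pushes back, 4 N at first, 10 N at the bottom), keep it down, turn it anticlockwise seen from above by 60 degrees (free from 42 to 78), then lift straight up. Turned less or not pressed, it stays locked; clockwise it is stopped
- neck_mid (a point): centre of the middle bottle's mouth; as neck_left
- neck_right (a point): centre of the right bottle's mouth; as neck_left
- cap_left: push-and-turn safety cap of the left bottle: grey ribbed plastic cup, open below, 61 mm wide, 32 mm high, 45 g, loose. Origin: centre of its underside, z up through its closed top. Locked: underside 20.5 mm below that bottle's neck point, yaw equal to the station's. Opens as told at neck_left. Absent (None): that bottle is already open
- cap_mid: push-and-turn safety cap of the middle bottle: grey ribbed plastic cup, open below, 61 mm wide, 32 mm high, 45 g, loose. Origin: centre of its underside, z up through its closed top. Locked: underside 20.5 mm below that bottle's neck point, yaw equal to the station's. Opens as told at neck_left. Absent (None): that bottle is already open
- cap_right: push-and-turn safety cap of the right bottle: grey ribbed plastic cup, open below, 61 mm wide, 32 mm high, 45 g, loose. Origin: centre of its underside, z up through its closed top. Locked: underside 20.5 mm below that bottle's neck point, yaw equal to the station's. Opens as told at neck_left. Absent (None): that bottle is already open
- tray: shallow stainless tray, loose, 0.6 kg, 265 mm (its x) by 162 mm (its y), 20 mm high, walls and floor 3 mm. Origin: centre of its underside. It has room for three caps side by side along x
- pickup_bar (a joint): angle of the pick-up bar about its hinge (along the station's y): 0 = fully down, cups on the bottle mouths; grows as it swings up and back, away from the robot, to 2.15 at most. Starts thrown back, about 2 (handle then some 250 mm up). A stiff hinge (0.45 N m of friction): it stays where it is left
- bar_handle (a point): middle of the bar's handle, a round steel rod 16 mm thick, 316 mm long, along the station's y at the bar's free edge; moves with the bar. Down, it lies 62 mm in front of the bottle axes, 196 mm up. The bar's cross piece (36 mm wide, rubber cups on it) runs parallel, 62 mm nearer the hinge. It can be pinched from above at its middle and turns between the fingers
- bar_hinge (a point): point on the bar's hinge axis (station's y), 65 mm behind the bottle axes, 150 mm up, level with the middle bottle; fixed to the station. At bar angle q the handle lies from here at station x = -127 cos q + 46 sin q, z = 127 sin q + 46 cos q (mm)
- cam_lever (a joint): angle of the cam lever about its pivot (along the station's y): 0 = snapped shut, lying over the bar's right end; grows as it swings up and towards the robot, to 2.15. Starts shut; shut, it keeps the bar from coming down. Over-centre at 0.55: its spring (up to 0.7 N m, 7 N at the handle) snaps it shut below that and throws it open to about 1.7 above it
- lever_handle (a point): point on the lever's round black cross handle (14 mm thick, along the station's y), which starts at the lever arm 30 mm left of this point and ends 27 mm right of it; moves with the lever, 101 mm from the pivot. It can be pinched from above at this point and turns between the fingers
- lever_pivot (a point): point on the lever's pivot axis in the plane of lever_handle: station x = -75, y = -260, z = 205 mm. At lever angle q the handle lies, from here, at station x = 100 cos q - 14 sin q, z = 100 sin q + 14 cos q (mm)
- teacup: bystander: blue teacup, 72 mm wide, 85 mm high, origin under its foot
- plates: bystander: stack of small white plates, 132 mm wide, 35 mm high, origin under its foot
- spray: bystander: white spray bottle, 76 mm wide, 180 mm high, origin under its foot
Things that resemble listed ones, but are neither listed nor needed, are in the scene too. Leave any blue or pink look-alike of the cap_right alone.

How it is judged:
By the outcome, as a careful person would: the job done as asked, in the order asked, and still so for the second after the job is handed in, with the robot touching nothing.
Of cap_left, cap_mid, cap_right only 2 to 3 are there at a start; the rules pass over those that are not, and their reading is None.
At some moment in a run one of tray may be knocked a few centimetres aside while the robot is not near it.
Once in a run the grip may slacken for a moment while it holds something.
It also fails if it takes over 210 s, if anything falls off the work surface, if the arm or the gripper's body presses on something with over 40 N, if the wrist force passes 120 N, or if a joint passes its speed limit or range.

## Working session

There is one attempt and no reset: what is moved stays moved. The work goes in short steps, Python scripts to look and compute and a tool call to move; the robot and the scene stay as the last step left them, time stands still between calls to the robot, and variables do not carry over. Pictures are saved under pics/ and viewed, at most 14 in all, crops included, and the job is handed in when it is done.

Besides the shell and the picture viewer there is one more tool, called after "Request:" as name(argument=value, ...), one argument or row to a line, values as JSON. drive_tool: Moves the arm, as the interface text tells. Its arguments: {"type":"object","properties":{"moves":{"type":"array","items":{"type":"object","properties":{"delta_pos":{"type":"array","items":{"type":"number"}},"turn":{"type":"number"},"claw":{"type":"number"}}}}},"required":["moves"]}

```bash
mkdir -p pics; ls
cat > h.py <<'E'
import numpy as np, cv2
from station import monitor, cams, ticket
def cap(name,fn=None):
    c=cams.capture(name); np.savez('%s.npz'%name,**c)
    if fn: cv2.imwrite('pics/'+fn,c['color'][:,:,::-1])
    return c
def load(name): return dict(np.load('%s.npz'%name))
def cloud(c):
    d=c['range_z']; H,W=d.shape; f=H/2/np.tan(np.radians(float(c['vertical_fov']))/2)
    v,u=np.mgrid[:H,:W]; p=np.stack([(u-c['cx'])/f*d,(v-c['cy'])/f*d,d,np.ones_like(d)],-1)
    P=(p@np.array(c['extrinsics']).T)[...,:3]; P[d==0]=np.nan; return P
def proj(c,p):
    H=c['range_z'].shape[0]; f=H/2/np.tan(np.radians(float(c['vertical_fov']))/2)
    q=np.linalg.inv(c['extrinsics'])@np.append(p,1); return q[0]/q[2]*f+c['cx'],q[1]/q[2]*f+c['cy']
E
python3 - <<'E'
from h import *
s=monitor.sense(); print(s['time_s'],s['tcp_pos'],s['ee_rot'],s['gripper_width'],s['wrist_force'])
for n in('scene','top'):
    c=cap(n,n+'0.png'); print(n,c['vertical_fov'],c['cx'],c['cy'],c['extrinsics'])
E
```

```text
pics
0.0 [0.13731622 0.6091087  0.22146939] [[ 9.75465795e-01 -2.20150635e-01 -4.25581473e-04]
 [-2.20151041e-01 -9.75463513e-01 -2.11064445e-03]
 [ 4.95205171e-05  2.15255367e-03 -9.99997682e-01]] 0.9974067901419136 [ 0.14951111 -0.55517778  0.42128201]
scene 51.04155230005353 248.57613134115527 194.96067949729354 [[-0.62219145  0.55564613 -0.55148452  1.07435576]
 [ 0.78284421  0.44674314 -0.43309988  0.42287708]
 [ 0.00572166 -0.7011975  -0.71294412  0.93579826]
 [ 0.          0.          0.          1.        ]]
top 57.744229194611364 253.27313957254384 196.50074288310972 [[ 0.01125287 -0.99759705  0.068363    0.39342781]
 [-0.99953337 -0.00928043  0.02910186 -0.10030465]
 [-0.02839749 -0.06865858 -0.99723597  1.16480539]
 [ 0.          0.          0.          1.        ]]
```

View pics/scene0.png

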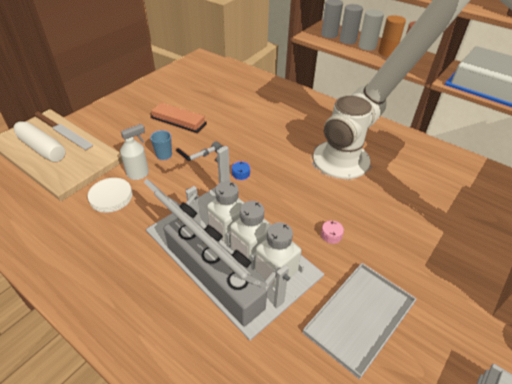

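View pics/top0.png

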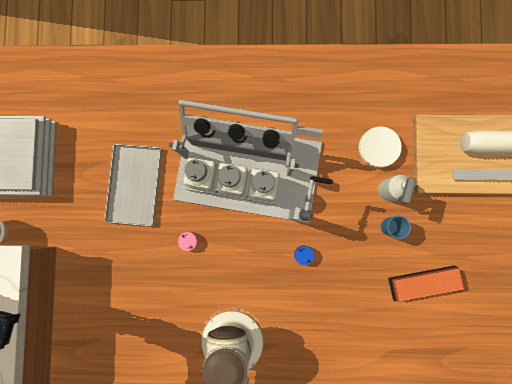

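Both views show three grey caps on the bottles (top view 198,171; 231,176; 265,181), bar thrown back, lever shut with its handle at (320,180), and the tray at (134,186). The pink and blue look-alikes lie in front. Next I measure.

Run:
```python
from h import *
C={n:load(n) for n in('scene','top')}; P={n:cloud(C[n]) for n in C}
seeds={'top':[(198,171),(231,176),(265,181)],'scene':[(279,234),(252,211),(227,190)]}
est={}
for n in C:
    for i,(u,v) in enumerate(seeds[n]):
        w=P[n][v-16:v+17,u-16:u+17].reshape(-1,3); w=w[(w[:,2]>.172)&(w[:,2]<.194)]
        m=np.median(w,0)
        w=w[np.hypot(*(w-m)[:,:2].T)<.04]
        (a,b),r=cv2.minEnclosingCircle((w[:,:2]*1000).astype(np.float32))
        print(n,i,len(w),np.round(m*1000),round(a),round(b),round(r),'zmed',np.round(np.median(w[:,2])*1000,1)); est[n,i]=(a,b)
L,M,R=[(np.array(est['top',i])+est['scene',i])/2 for i in range(3)]
yv=(L-R); yaw=np.degrees(np.arctan2(-yv[0],yv[1])); print('spacing',np.linalg.norm(L-M),np.linalg.norm(M-R),'yaw',yaw,'O',(L+M+R)/3)
# base plate yaw / table height
p=P['top']; tab=p[250:300,100:180].reshape(-1,3); print('table z',np.nanmedian(tab[:,2]))
# tray
w=p[130:240,95:172].reshape(-1,3); w=w[(w[:,2]>.012)&(w[:,2]<.03)]
r=cv2.minAreaRect((w[:,:2]*1000).astype(np.float32)); print('tray rim',len(w),r)
for nm,(u,v) in dict(blue=(304,255),pink=(187,242),spray=(395,188),cup=(396,227),handle=(320,180)).items():
    print(nm,np.round(p[v-2:v+3,u-2:u+3].reshape(-1,3)[12]*1000))
```

```text
scene 0 454 [544. 102. 182.] 541 99 32 zmed 181.8
scene 1 393 [528.   4. 182.] 524 1 32 zmed 181.9
scene 2 348 [513. -93. 182.] 509 -97 32 zmed 181.9
top 0 371 [536.  96. 182.] 537 97 32 zmed 181.7
top 1 366 [521.  -2. 182.] 521 -1 32 zmed 181.9
top 2 368 [ 505. -100.  182.] 505 -100 31 zmed 182.1
spacing 99.53219647108743 100.08185156719715 yaw -9.188940447045644 O [ 5.22876129e+02 -1.18728499e-01]
table z -2.517175339500355e-05
tray rim 362 ((509.5294189453125, 337.612060546875), (165.37319946289062, 265.58233642578125), 85.7740249633789)
blue [ 284. -232.   33.]
pink [321. 147.  32.]
spray [ 495. -493.  117.]
cup [ 377. -535.    9.]
handle [ 504. -253.  226.]
```

Request:
drive_tool(
  moves=[
    {"delta_pos": [42,34,-8],"claw": 1},
    {"delta_pos": [42,34,-8],"claw": 1},
    {"delta_pos": [42,34,-8],"claw": 1},
    {"delta_pos": [42,34,-8],"claw": 1},
    {"delta_pos": [42,34,-8],"claw": 1},
    {"delta_pos": [42,34,0],"claw": 1},
    {"delta_pos": [42,34,0],"claw": 1},
    {"delta_pos": [42,34,0],"claw": 1},
    {"delta_pos": [42,34,0],"claw": 1},
    {"delta_pos": [42,34,0],"claw": 1},
    {"delta_pos": [42,34,0],"claw": 1},
    {"delta_pos": [42,34,0],"claw": 1},
  ],
)

```text
invalid input
```

```bash
cat >> h.py <<'E'
O=np.array([523.,0.]); YAW=np.radians(-9.2)
X=np.array([np.cos(YAW),np.sin(YAW)]); Y=np.array([-X[1],X[0]])
def st(x,y,z): return np.append(O+x*X+y*Y,z)
def go(t,line=None):
    """tool-axis shift (mm) to world target t (mm); turn (rad) so the closing line is at 'line' deg from station y"""
    s=monitor.sense(); R=np.array(s['ee_rot']); p=np.array(s['tcp_pos'])*1000
    d=R.T@(np.array(t)-p); print('t',round(s['time_s'],2),'tcp',np.round(p,1),'F',np.round(s['wrist_force'],1),'w',round(s['gripper_width']*87,1),'gf',np.round(s['gripper_force'],1))
    a=np.degrees(np.arctan2(R[1,1],R[0,1])); cur=(a-90-np.degrees(YAW)+90)%180-90
    print('shift',np.round(d,1),'line now',round(cur,1), '' if line is None else 'turn %.3f rad'%(-np.radians(line-cur)), 'tilt',np.round(R[:2,2],4))
E
python3 - <<'E'
from h import *
C=load('top');P=cloud(C); P2=cloud(load('scene'))
w=np.vstack([P.reshape(-1,3),P2.reshape(-1,3)])*1000; w=w[np.isfinite(w[:,0])]
sx=(w[:,:2]-O)@X; sy=(w[:,:2]-O)@Y
for x0 in range(-130,210,20):
    print(x0,[int(np.percentile(w[k,2],97)) if (k:=(sx>=x0)&(sx<x0+20)&(sy>=y0)&(sy<y0+20)).sum()>4 else -1 for y0 in range(-300,220,20)])
go(st(0,100,155),-30)
E
```

```text
-130 [3, 4, 3, 3, 3, 3, 4, 2, 2, 3, 4, 4, 4, 4, 4, 2, 4, 2, 3, 3, 4, 3, 4, 4, 3, 3]
-110 [4, 10, 12, 192, 215, 188, 12, 13, 13, 11, 14, 15, 14, 12, 13, 12, 13, 15, 13, 12, 12, 12, 12, 10, 11, 3]
-90 [4, 11, 219, 221, 218, 211, 18, 15, 15, 15, 16, 16, 15, 16, 16, 15, 14, 16, 15, 15, 16, 15, 15, 15, 15, 3]
-70 [3, 14, 215, 219, 216, 213, 15, 42, 44, 44, 42, 42, 43, 40, 43, 43, 43, 42, 41, 43, 43, 42, 41, 15, 14, 3]
-50 [3, 15, 15, 218, 16, 16, 15, 117, 122, 169, 174, 122, 116, 121, 178, 172, 122, 117, 124, 176, 177, 122, 116, 15, 15, 3]
-30 [4, 14, 14, 220, 15, 15, 16, 119, 183, 184, 184, 182, 118, 182, 185, 185, 182, 117, 184, 185, 185, 181, 117, 15, 15, 3]
-10 [5, 16, 14, 223, 15, 15, 16, 121, 184, 185, 185, 184, 120, 184, 185, 185, 183, 119, 184, 185, 184, 183, 116, 15, 15, 3]
10 [225, 227, 227, 227, 16, 15, 16, 120, 184, 184, 184, 182, 120, 182, 184, 184, 182, 119, 183, 185, 184, 183, 118, 14, 15, 3]
30 [4, 224, 224, 224, 15, 55, 161, 116, 122, 173, 176, 120, 117, 122, 169, 176, 121, 117, 121, 169, 174, 122, 119, 164, 15, 3]
50 [4, 13, 15, 16, 16, 166, 169, 161, 14, 15, 15, 16, 15,
[... 317 characters left out ...]
, 180, 181, 203, 211, 212, 200, 182, 200, 211, 211, 201, 181, 202, 212, 211, 202, 179, 169, 15, 2]
130 [3, 14, 15, 214, 213, 214, 213, 206, 200, 213, 212, 201, 200, 200, 212, 212, 201, 200, 200, 211, 212, 200, 209, 201, 14, 3]
150 [4, 14, 15, 219, 219, 220, 241, 243, 243, 243, 243, 243, 243, 243, 244, 243, 243, 243, 244, 243, 243, 243, 243, 238, 15, 3]
170 [4, 12, 15, 15, 15, 14, 240, 242, 243, 242, 242, 242, 243, 243, 243, 243, 242, 243, 242, 243, 242, 242, 242, 240, 14, 3]
190 [4, 4, 4, 3, 2, 4, 2, 4, 3, 2, 3, 3, 4, 3, 3, 2, 3, 2, 2, 3, 3, 3, 3, 3, 3, 3]
t 0.1 tcp [137.4 609.2 221.5] F [0.1 0.5 0.1] w 86.9 gf 0.0
shift [504.1 409.4  67.4] line now -3.5 turn 0.462 rad tilt [-0.0003 -0.002 ]
```

Request:
drive_tool(
  moves=[
    {"delta_pos": [42,34,-8],"turn": 0,"claw": 1},
    {"delta_pos": [42,34,-8],"turn": 0,"claw": 1},
    {"delta_pos": [42,34,-8],"turn": 0,"claw": 1},
    {"delta_pos": [42,34,-8],"turn": 0,"claw": 1},
    {"delta_pos": [42,34,-8],"turn": 0,"claw": 1},
    {"delta_pos": [42,34,0],"turn": 0,"claw": 1},
    {"delta_pos": [42,34,0],"turn": 0,"claw": 1},
    {"delta_pos": [42,34,0],"turn": 0,"claw": 1},
    {"delta_pos": [42,34,0],"turn": 0,"claw": 1},
    {"delta_pos": [42,34,0],"turn": 0,"claw": 1},
    {"delta_pos": [42,34,0],"turn": 0,"claw": 1},
    {"delta_pos": [42,34,0],"turn": 0,"claw": 1},
  ],
)

```text
time_s: 1.6
tcp_pos: [0.54, 0.0992, 0.2622]
ee_rot: [[0.976, -0.22, -0.001], [-0.22, -0.976, -0.0], [-0.001, 0.0, -1.0]]
wrist_force: [-0.5, 0.6, -0.1]
gripper_width: 0.996
gripper_force: 0.0
```

```bash
python3 -c "
from h import *
go(st(0,100,155),-30)"
```

```text
t 1.6 tcp [540.   99.2 262.2] F [-0.5  0.6 -0.1] w 86.7 gf 0.0
shift [ -0.8   0.7 107.2] line now -3.5 turn 0.462 rad tilt [-0.0006 -0.0001]
```

Request:
drive_tool(
  moves=[
    {"delta_pos": [-1,1,20],"turn": 0.154,"claw": 1},
    {"delta_pos": [0,0,20],"turn": 0.154,"claw": 1},
    {"delta_pos": [0,0,20],"turn": 0.154,"claw": 1},
    {"delta_pos": [0,0,20],"turn": 0,"claw": 1},
    {"delta_pos": [0,0,17],"turn": 0,"claw": 1},
    {"delta_pos": [0,0,10],"turn": 0,"claw": 1},
    {"delta_pos": [0,0,0],"turn": 0,"claw": 0.5},
    {"delta_pos": [0,0,0],"turn": 0,"claw": 0.5},
    {"delta_pos": [0,0,0],"turn": 0,"claw": 0.5},
    {"delta_pos": [0,0,0],"turn": 0,"claw": 0.5},
    {"delta_pos": [0,0,0],"turn": 0,"claw": 0.5},
  ],
)

```text
time_s: 2.98
tcp_pos: [0.5385, 0.1002, 0.1562]
ee_rot: [[0.775, -0.632, 0.001], [-0.632, -0.775, 0.0], [0.001, -0.001, -1.0]]
wrist_force: [-0.2, 1.2, 2.2]
gripper_width: 0.697
gripper_force: 30.0
```

```bash
python3 -c "
from h import *
go(st(0,100,155),-30)"
```

```text
t 2.98 tcp [538.5 100.2 156.2] F [-0.2  1.2  2.2] w 60.6 gf 30.0
shift [1.3 0.9 1.2] line now -30.0 turn 0.001 rad tilt [0.0012 0.0004]
```

Request:
drive_tool(
  moves=[
    {"delta_pos": [0,0,2.5],"turn": 0,"claw": 0.5},
    {"delta_pos": [0,0,2.5],"turn": 0,"claw": 0.5},
    {"delta_pos": [0,0,2],"turn": 0,"claw": 0.5},
    {"delta_pos": [0,0,0],"turn": 0,"claw": 0.5},
  ],
)

```text
time_s: 3.48
tcp_pos: [0.5385, 0.1002, 0.15]
ee_rot: [[0.776, -0.631, 0.001], [-0.631, -0.776, 0.0], [0.001, -0.001, -1.0]]
wrist_force: [-3.9, 0.8, 9.8]
gripper_width: 0.7
gripper_force: 30.0
```

Request:
drive_tool(
  moves=[
    {"delta_pos": [0,0,0.3],"turn": -0.15,"claw": 0.5},
    {"delta_pos": [0,0,0],"turn": -0.15,"claw": 0.5},
    {"delta_pos": [0,0,0],"turn": -0.15,"claw": 0.5},
    {"delta_pos": [0,0,0],"turn": -0.15,"claw": 0.5},
    {"delta_pos": [0,0,0],"turn": -0.15,"claw": 0.5},
    {"delta_pos": [0,0,0],"turn": -0.15,"claw": 0.5},
    {"delta_pos": [0,0,0],"turn": -0.15,"claw": 0.5},
    {"delta_pos": [0,0,0],"turn": 0,"claw": 0.5},
  ],
)

```text
time_s: 4.47
tcp_pos: [0.5399, 0.1007, 0.1504]
ee_rot: [[0.933, 0.36, 0.005], [0.36, -0.933, 0.001], [0.005, 0.001, -1.0]]
wrist_force: [-0.3, 1.7, 8.8]
gripper_width: 0.701
gripper_force: 30.0
```

Turned 60° and still pressed; lift.

Request:
drive_tool(
  moves=[
    {"delta_pos": [0,0,-6],"turn": 0,"claw": 0.5},
    {"delta_pos": [0,0,-10],"turn": 0,"claw": 0.5},
    {"delta_pos": [0,0,-15],"turn": 0,"claw": 0.5},
    {"delta_pos": [0,0,-20],"turn": 0,"claw": 0.5},
    {"delta_pos": [0,0,-25],"turn": 0,"claw": 0.5},
    {"delta_pos": [0,0,-25],"turn": 0,"claw": 0.5},
    {"delta_pos": [0,0,0],"turn": 0,"claw": 0.5},
  ],
)

```text
time_s: 5.35
tcp_pos: [0.539, 0.1003, 0.2515]
ee_rot: [[0.934, 0.358, 0.004], [0.358, -0.934, 0.002], [0.004, -0.0, -1.0]]
wrist_force: [0.4, -0.9, -1.1]
gripper_width: 0.694
gripper_force: 30.0
```

```bash
cat >> h.py <<'E'
def tray(show=True):
    c=cap('top'); p=cloud(c)*1000; col=c['color']
    w=p[100:300,60:178].reshape(-1,3); w=w[(w[:,2]>12)&(w[:,2]<30)&(w[:,1]>210)&(w[:,1]<480)]
    r=cv2.minAreaRect(w[:,:2].astype(np.float32)); print('tray',len(w),np.round(r[0],1),np.round(r[1]),round(r[2],1)); return r
E
python3 -c "
from h import *
tray(); c=cap('scene','scene1.png')
go([594,331,60])"
```

```text
tray 141 [441.  341.9] [165. 130.] 86.8
t 5.45 tcp [537.5  99.9 248.6] F [ 0.9 -0.4 -1.7] w 60.6 gf 30.0
shift [ 135.7 -195.5  188.6] line now 30.2  tilt [-0.0014  0.0001]
```

View pics/scene1.png

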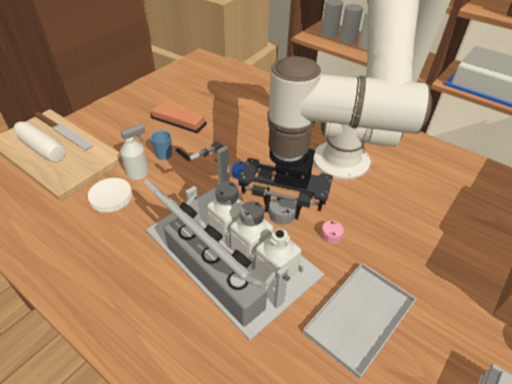

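Request:
drive_tool(
  moves=[
    {"delta_pos": [27,-39,0],"turn": 0,"claw": 0.5},
    {"delta_pos": [27,-39,0],"turn": 0,"claw": 0.5},
    {"delta_pos": [27,-39,0],"turn": 0,"claw": 0.5},
    {"delta_pos": [27,-39,20],"turn": 0,"claw": 0.5},
    {"delta_pos": [27,-39,40],"turn": 0,"claw": 0.5},
    {"delta_pos": [0,0,50],"turn": 0,"claw": 0.5},
    {"delta_pos": [0,0,50],"turn": 0,"claw": 0.5},
    {"delta_pos": [0,0,30],"turn": 0,"claw": 0.5},
    {"delta_pos": [0,0,20],"turn": 0,"claw": 0.5},
    {"delta_pos": [0,0,10],"turn": 0,"claw": 0.5},
    {"delta_pos": [0,0,0],"turn": 0,"claw": 0.5},
  ],
)

```text
time_s: 6.82
tcp_pos: [0.5938, 0.3299, 0.028]
ee_rot: [[0.934, 0.358, -0.002], [0.358, -0.934, -0.002], [-0.003, 0.001, -1.0]]
wrist_force: [0.8, 0.0, 0.1]
gripper_width: 0.698
gripper_force: 30.0
```

```bash
python3 -c "
from h import *
c=cap('scene','scene2.png')
go([594,331,12])"
```

```text
t 6.88 tcp [594.5 330.4  29.2] F [1.2 0.6 0.3] w 60.7 gf 30.0
shift [-0.2 -0.7 17.2] line now 30.2  tilt [-0.0001 -0.0004]
```

View pics/scene2.png

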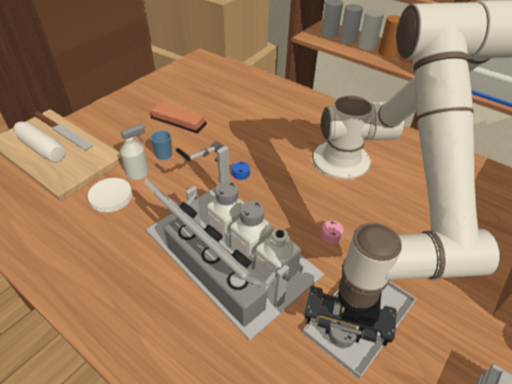

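The cap hovers over the far end of the tray (≈343,335), and the tray has not moved. Lower and release.

Request:
drive_tool(
  moves=[
    {"delta_pos": [0,0,10],"turn": 0,"claw": 0.5},
    {"delta_pos": [0,0,7],"turn": 0,"claw": 0.5},
    {"delta_pos": [0,0,1],"turn": 0,"claw": 0.5},
    {"delta_pos": [0,0,0],"turn": 0,"claw": 0.9},
    {"delta_pos": [0,0,0],"turn": 0,"claw": 0.9},
    {"delta_pos": [0,0,0],"turn": 0,"claw": 0.9},
    {"delta_pos": [0,0,-20],"turn": 0,"claw": 0.9},
    {"delta_pos": [0,0,-50],"turn": 0,"claw": 0.9},
    {"delta_pos": [0,0,-60],"turn": 0,"claw": 1},
    {"delta_pos": [0,0,-60],"turn": 0,"claw": 1},
    {"delta_pos": [0,0,-50],"turn": 0,"claw": 1},
    {"delta_pos": [0,0,0],"turn": 0,"claw": 1},
  ],
)

```text
time_s: 8.38
tcp_pos: [0.5964, 0.3316, 0.2579]
ee_rot: [[0.934, 0.358, 0.01], [0.358, -0.934, 0.007], [0.012, -0.003, -1.0]]
wrist_force: [0.7, 0.9, -0.6]
gripper_width: 1.001
gripper_force: 0.0
```

```bash
python3 -c "
from h import *
go(st(0,0,250),-30)"
```

```text
t 8.38 tcp [596.4 331.6 257.9] F [ 0.7  0.9 -0.6] w 87.1 gf 0.0
shift [-187.4  283.3    4.8] line now 30.2 turn 1.051 rad tilt [0.0099 0.007 ]
```

Request:
drive_tool(
  moves=[
    {"delta_pos": [-31,47,0],"turn": 0,"claw": 1},
    {"delta_pos": [-31,47,0],"turn": 0,"claw": 1},
    {"delta_pos": [-31,47,0],"turn": 0,"claw": 1},
    {"delta_pos": [-31,47,0],"turn": 0,"claw": 1},
    {"delta_pos": [-31,47,0],"turn": 0,"claw": 1},
    {"delta_pos": [-31,47,0],"turn": 0,"claw": 1},
    {"delta_pos": [0,0,5],"turn": 0.175,"claw": 1},
    {"delta_pos": [0,0,5],"turn": 0.175,"claw": 1},
    {"delta_pos": [0,0,5],"turn": 0.175,"claw": 1},
    {"delta_pos": [0,0,5],"turn": 0.175,"claw": 1},
    {"delta_pos": [0,0,5],"turn": 0.175,"claw": 1},
    {"delta_pos": [0,0,5],"turn": 0.175,"claw": 1},
  ],
)

```text
time_s: 9.88
tcp_pos: [0.521, 0.0004, 0.2202]
ee_rot: [[0.771, -0.636, -0.002], [-0.636, -0.771, -0.0], [-0.001, 0.001, -1.0]]
wrist_force: [0.0, 0.5, 0.2]
gripper_width: 1.0
gripper_force: 0.0
```

```bash
python3 -c "
from h import *
tray()
go(st(0,0,156),-30)"
```

```text
tray 85 [486.2 346.6] [164. 265.] 85.2
t 9.93 tcp [5.206e+02 4.000e-01 2.194e+02] F [ 0.5  0.  -0.6] w 87.0 gf 0.0
shift [ 2.3 -1.4 63.4] line now -30.5 turn -0.010 rad tilt [-0.0032 -0.0002]
```

Request:
drive_tool(
  moves=[
    {"delta_pos": [2,-1,20],"turn": 0,"claw": 1},
    {"delta_pos": [0,0,20],"turn": 0,"claw": 1},
    {"delta_pos": [0,0,15],"turn": 0,"claw": 1},
    {"delta_pos": [0,0,8],"turn": 0,"claw": 1},
    {"delta_pos": [0,0,0],"turn": 0,"claw": 0.5},
    {"delta_pos": [0,0,0],"turn": 0,"claw": 0.5},
    {"delta_pos": [0,0,0],"turn": 0,"claw": 0.5},
    {"delta_pos": [0,0,0],"turn": 0,"claw": 0.5},
    {"delta_pos": [0,0,0],"turn": 0,"claw": 0.5},
  ],
)

```text
time_s: 11.05
tcp_pos: [0.5242, 0.0002, 0.1588]
ee_rot: [[0.775, -0.632, 0.001], [-0.632, -0.775, 0.0], [0.001, -0.001, -1.0]]
wrist_force: [0.3, -0.1, 2.3]
gripper_width: 0.696
gripper_force: 30.0
```

```bash
python3 -c "
from h import *
c=cap('scene','scene3.png')
go(st(0,0,156),-30)"
```

```text
t 11.1 tcp [5.242e+02 1.000e-01 1.588e+02] F [-0.9  0.4  2.8] w 60.9 gf 30.0
shift [-0.9  0.9  2.8] line now -30.0 turn 0.001 rad tilt [0.001  0.0002]
```

View pics/scene3.png

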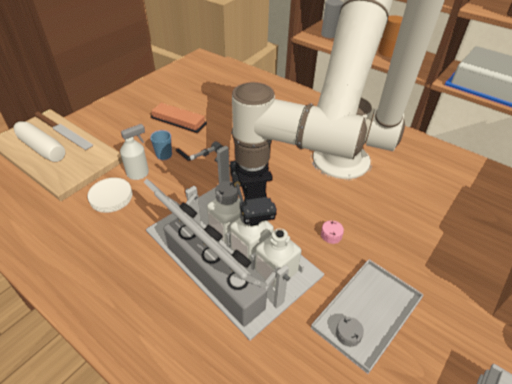

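The left cap rests in the tray (349,331), which was knocked a little. The gripper holds the middle cap; press and turn.

Request:
drive_tool(
  moves=[
    {"delta_pos": [0,0,2.5],"turn": 0,"claw": 0.5},
    {"delta_pos": [0,0,2.5],"turn": 0,"claw": 0.5},
    {"delta_pos": [0,0,2.2],"turn": 0,"claw": 0.5},
    {"delta_pos": [0,0,0],"turn": 0,"claw": 0.5},
    {"delta_pos": [0,0,0],"turn": -0.15,"claw": 0.5},
    {"delta_pos": [0,0,0],"turn": -0.15,"claw": 0.5},
    {"delta_pos": [0,0,0],"turn": -0.15,"claw": 0.5},
    {"delta_pos": [0,0,0],"turn": -0.15,"claw": 0.5},
    {"delta_pos": [0,0,0],"turn": -0.15,"claw": 0.5},
    {"delta_pos": [0,0,0],"turn": -0.15,"claw": 0.5},
    {"delta_pos": [0,0,0],"turn": -0.15,"claw": 0.5},
    {"delta_pos": [0,0,0],"turn": 0,"claw": 0.5},
  ],
)

```text
time_s: 12.6
tcp_pos: [0.5256, 0.0006, 0.153]
ee_rot: [[0.933, 0.36, 0.005], [0.36, -0.933, 0.001], [0.005, 0.001, -1.0]]
wrist_force: [-1.3, 2.2, 9.2]
gripper_width: 0.695
gripper_force: 30.0
```

Request:
drive_tool(
  moves=[
    {"delta_pos": [0,0,-6],"turn": 0,"claw": 0.5},
    {"delta_pos": [0,0,-10],"turn": 0,"claw": 0.5},
    {"delta_pos": [0,0,-15],"turn": 0,"claw": 0.5},
    {"delta_pos": [0,0,-20],"turn": 0,"claw": 0.5},
    {"delta_pos": [0,0,-25],"turn": 0,"claw": 0.5},
    {"delta_pos": [0,0,-25],"turn": 0,"claw": 0.5},
    {"delta_pos": [0,0,0],"turn": 0,"claw": 0.5},
  ],
)

```text
time_s: 13.48
tcp_pos: [0.5244, -0.0002, 0.2542]
ee_rot: [[0.934, 0.358, 0.003], [0.358, -0.934, 0.0], [0.003, 0.001, -1.0]]
wrist_force: [1.0, 0.2, -1.9]
gripper_width: 0.697
gripper_force: 30.0
```

```bash
python3 -c "
from h import *
r=tray(); c=load('top'); p=cloud(c)*1000
w=p[100:300,60:178].reshape(-1,3); w=w[(w[:,2]>31)&(w[:,2]<40)&(w[:,1]>250)&(w[:,1]<450)]; print('caps',len(w),np.round(np.median(w,0)))
c=cap('scene'); p=cloud(c)*1000; w=p.reshape(-1,3); w=w[(w[:,2]>31)&(w[:,2]<40)&(w[:,1]>250)&(w[:,1]<450)&(w[:,0]>350)&(w[:,0]<650)]; print('caps scene',len(w),np.round(np.median(w,0)))
go([r[0][0],r[0][1],12])"
```

```text
tray 41 [487.8 345.9] [163. 264.] 85.6
caps 0 [nan nan nan]
caps scene 499 [574. 340.  35.]
t 13.57 tcp [ 5.230e+02 -2.000e-01  2.515e+02] F [0.3 0.5 0.1] w 60.7 gf 30.0
shift [  91.3 -335.7  239.5] line now 30.2  tilt [-0.0019 -0.0001]
  return _methods._mean(a, axis=axis, dtype=dtype,
  ret = um.true_divide(
```

Request:
drive_tool(
  moves=[
    {"delta_pos": [13,-48,0],"turn": 0,"claw": 0.5},
    {"delta_pos": [13,-48,0],"turn": 0,"claw": 0.5},
    {"delta_pos": [13,-48,0],"turn": 0,"claw": 0.5},
    {"delta_pos": [13,-48,0],"turn": 0,"claw": 0.5},
    {"delta_pos": [13,-48,0],"turn": 0,"claw": 0.5},
    {"delta_pos": [13,-48,20],"turn": 0,"claw": 0.5},
    {"delta_pos": [13,-48,30],"turn": 0,"claw": 0.5},
    {"delta_pos": [0,0,50],"turn": 0,"claw": 0.5},
    {"delta_pos": [0,0,50],"turn": 0,"claw": 0.5},
    {"delta_pos": [0,0,40],"turn": 0,"claw": 0.5},
    {"delta_pos": [0,0,25],"turn": 0,"claw": 0.5},
    {"delta_pos": [0,0,0],"turn": 0,"claw": 0.5},
  ],
)

```text
time_s: 15.08
tcp_pos: [0.4865, 0.3441, 0.0336]
ee_rot: [[0.934, 0.358, -0.006], [0.358, -0.934, -0.006], [-0.008, 0.004, -1.0]]
wrist_force: [0.2, 0.2, -0.1]
gripper_width: 0.701
gripper_force: 30.0
```

```bash
python3 -c "
from h import *
go([487,346,14])"
```

```text
t 15.07 tcp [486.5 344.1  33.6] F [ 0.2  0.2 -0.1] w 61.0 gf 30.0
shift [ 1.3 -1.7 19.6] line now 30.2  tilt [-0.0058 -0.0065]
```

Request:
drive_tool(
  moves=[
    {"delta_pos": [0,0,10],"turn": 0,"claw": 0.5},
    {"delta_pos": [0,0,10],"turn": 0,"claw": 0.5},
    {"delta_pos": [0,0,0],"turn": 0,"claw": 0.5},
    {"delta_pos": [0,0,0],"turn": 0,"claw": 0.9},
    {"delta_pos": [0,0,0],"turn": 0,"claw": 0.9},
    {"delta_pos": [0,0,0],"turn": 0,"claw": 0.9},
    {"delta_pos": [0,0,-20],"turn": 0,"claw": 0.9},
    {"delta_pos": [0,0,-50],"turn": 0,"claw": 0.9},
    {"delta_pos": [0,0,-60],"turn": 0,"claw": 1},
    {"delta_pos": [0,0,-60],"turn": 0,"claw": 1},
    {"delta_pos": [0,0,-45],"turn": 0,"claw": 1},
    {"delta_pos": [0,0,0],"turn": 0,"claw": 1},
  ],
)

```text
time_s: 16.58
tcp_pos: [0.4901, 0.3478, 0.2574]
ee_rot: [[0.933, 0.359, 0.007], [0.358, -0.934, 0.007], [0.01, -0.004, -1.0]]
wrist_force: [-1.1, -0.5, -0.7]
gripper_width: 0.997
gripper_force: 0.0
```

```bash
python3 -c "
from h import *
go(st(0,-100,250),-30)"
```

```text
t 16.57 tcp [490.1 347.8 257.4] F [-1.1 -0.5 -0.7] w 86.8 gf 0.0
shift [-144.3  422.9    4.2] line now 30.2 turn 1.051 rad tilt [0.0075 0.0073]
```

Request:
drive_tool(
  moves=[
    {"delta_pos": [-17.5,52.5,0],"turn": 0,"claw": 1},
    {"delta_pos": [-17.5,52.5,0],"turn": 0,"claw": 1},
    {"delta_pos": [-17.5,52.5,0],"turn": 0,"claw": 1},
    {"delta_pos": [-17.5,52.5,0],"turn": 0,"claw": 1},
    {"delta_pos": [-17.5,52.5,0],"turn": 0,"claw": 1},
    {"delta_pos": [-17.5,52.5,0],"turn": 0,"claw": 1},
    {"delta_pos": [-17.5,52.5,0],"turn": 0,"claw": 1},
    {"delta_pos": [-17.5,52.5,0],"turn": 0,"claw": 1},
    {"delta_pos": [0,0,5],"turn": 0.175,"claw": 1},
    {"delta_pos": [0,0,5],"turn": 0.175,"claw": 1},
    {"delta_pos": [0,0,5],"turn": 0.175,"claw": 1},
    {"delta_pos": [0,0,5],"turn": 0.175,"claw": 1},
  ],
)

```text
time_s: 18.08
tcp_pos: [0.5074, -0.096, 0.2307]
ee_rot: [[0.943, -0.334, -0.002], [-0.334, -0.943, 0.0], [-0.002, 0.001, -1.0]]
wrist_force: [0.5, -1.1, 0.2]
gripper_width: 1.001
gripper_force: 0.0
```

Request:
drive_tool(
  moves=[
    {"delta_pos": [0,0,5],"turn": 0.175,"claw": 1},
    {"delta_pos": [0,0,5],"turn": 0.175,"claw": 1},
    {"delta_pos": [0,0,0],"turn": 0,"claw": 1},
  ],
)

```text
time_s: 18.45
tcp_pos: [0.5073, -0.0959, 0.2207]
ee_rot: [[0.776, -0.63, -0.003], [-0.63, -0.776, 0.0], [-0.002, 0.002, -1.0]]
wrist_force: [-0.1, 0.6, -0.1]
gripper_width: 0.995
gripper_force: 0.0
```

```bash
python3 -c "
from h import *
tray()
go(st(0,-100,156),-30)"
```

```text
tray 338 [486.3 347.4] [164. 266.] 86.1
t 18.5 tcp [507.7 -96.  221.2] F [-1.  -0.2 -0. ] w 87.0 gf 0.0
shift [ 1.3  2.5 65.2] line now -29.8 turn 0.003 rad tilt [-0.0018 -0.0001]
```

Request:
drive_tool(
  moves=[
    {"delta_pos": [1,2.5,20],"turn": 0,"claw": 1},
    {"delta_pos": [0,0,20],"turn": 0,"claw": 1},
    {"delta_pos": [0,0,16],"turn": 0,"claw": 1},
    {"delta_pos": [0,0,9],"turn": 0,"claw": 1},
    {"delta_pos": [0,0,0],"turn": 0,"claw": 0.5},
    {"delta_pos": [0,0,0],"turn": 0,"claw": 0.5},
    {"delta_pos": [0,0,0],"turn": 0,"claw": 0.5},
    {"delta_pos": [0,0,0],"turn": 0,"claw": 0.5},
    {"delta_pos": [0,0,0],"turn": 0,"claw": 0.5},
  ],
)

```text
time_s: 19.62
tcp_pos: [0.5078, -0.0984, 0.1576]
ee_rot: [[0.775, -0.632, 0.001], [-0.632, -0.775, 0.0], [0.001, -0.001, -1.0]]
wrist_force: [-0.5, 1.1, 2.5]
gripper_width: 0.697
gripper_force: 30.0
```

Request:
drive_tool(
  moves=[
    {"delta_pos": [0,0,2.5],"turn": 0,"claw": 0.5},
    {"delta_pos": [0,0,2.5],"turn": 0,"claw": 0.5},
    {"delta_pos": [0,0,2.2],"turn": 0,"claw": 0.5},
    {"delta_pos": [0,0,0],"turn": 0,"claw": 0.5},
    {"delta_pos": [0,0,0],"turn": -0.15,"claw": 0.5},
    {"delta_pos": [0,0,0],"turn": -0.15,"claw": 0.5},
    {"delta_pos": [0,0,0],"turn": -0.15,"claw": 0.5},
    {"delta_pos": [0,0,0],"turn": -0.15,"claw": 0.5},
    {"delta_pos": [0,0,0],"turn": -0.15,"claw": 0.5},
    {"delta_pos": [0,0,0],"turn": -0.15,"claw": 0.5},
    {"delta_pos": [0,0,0],"turn": -0.15,"claw": 0.5},
    {"delta_pos": [0,0,0],"turn": 0,"claw": 0.5},
  ],
)

```text
time_s: 21.12
tcp_pos: [0.5092, -0.0985, 0.1518]
ee_rot: [[0.933, 0.36, 0.005], [0.36, -0.933, -0.001], [0.004, 0.002, -1.0]]
wrist_force: [-1.0, 1.4, 8.6]
gripper_width: 0.696
gripper_force: 30.0
```

Request:
drive_tool(
  moves=[
    {"delta_pos": [0,0,-6],"turn": 0,"claw": 0.5},
    {"delta_pos": [0,0,-10],"turn": 0,"claw": 0.5},
    {"delta_pos": [0,0,-15],"turn": 0,"claw": 0.5},
    {"delta_pos": [0,0,-20],"turn": 0,"claw": 0.5},
    {"delta_pos": [0,0,-25],"turn": 0,"claw": 0.5},
    {"delta_pos": [0,0,-25],"turn": 0,"claw": 0.5},
    {"delta_pos": [0,0,0],"turn": 0,"claw": 0.5},
  ],
)

```text
time_s: 22.0
tcp_pos: [0.508, -0.0987, 0.253]
ee_rot: [[0.934, 0.358, 0.004], [0.358, -0.934, -0.0], [0.003, 0.001, -1.0]]
wrist_force: [0.0, 0.2, -0.8]
gripper_width: 0.697
gripper_force: 30.0
```

```bash
python3 -c "
from h import *
r=tray(); c=load('top'); p=cloud(c)*1000
cap('scene','scene4.png')
go([401.5,353,14])"
```

```text
tray 259 [487.3 352.5] [156. 268.] 86.7
t 22.1 tcp [506.6 -98.5 250.3] F [ 0.3  0.1 -1.7] w 60.9 gf 30.0
shift [  63.7 -459.   236.6] line now 30.2  tilt [-0.0016  0.0003]
```

View pics/scene4.png

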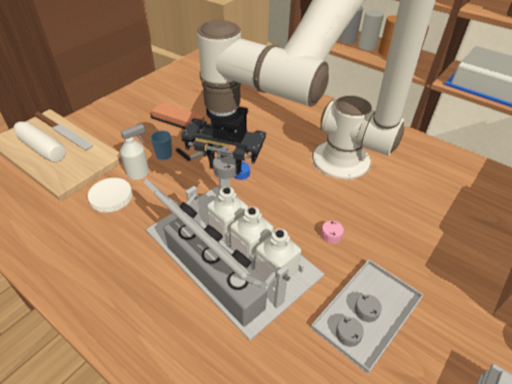

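Two caps sit in the tray (349,331; 368,307) and the third is in the gripper. All three mouths are open. Carry the cap to the near slot.

Request:
drive_tool(
  moves=[
    {"delta_pos": [7,-51,0],"turn": 0,"claw": 0.5},
    {"delta_pos": [7,-51,0],"turn": 0,"claw": 0.5},
    {"delta_pos": [7,-51,0],"turn": 0,"claw": 0.5},
    {"delta_pos": [7,-51,0],"turn": 0,"claw": 0.5},
    {"delta_pos": [7,-51,0],"turn": 0,"claw": 0.5},
    {"delta_pos": [7,-51,0],"turn": 0,"claw": 0.5},
    {"delta_pos": [7,-51,20],"turn": 0,"claw": 0.5},
    {"delta_pos": [7,-51,25],"turn": 0,"claw": 0.5},
    {"delta_pos": [7,-51,35],"turn": 0,"claw": 0.5},
    {"delta_pos": [0,0,50],"turn": 0,"claw": 0.5},
    {"delta_pos": [0,0,50],"turn": 0,"claw": 0.5},
    {"delta_pos": [0,0,20],"turn": 0,"claw": 0.5},
  ],
)

```text
time_s: 23.6
tcp_pos: [0.3997, 0.3497, 0.0464]
ee_rot: [[0.934, 0.358, -0.005], [0.358, -0.934, -0.008], [-0.008, 0.005, -1.0]]
wrist_force: [0.2, -0.0, 0.2]
gripper_width: 0.695
gripper_force: 30.0
```

Request:
drive_tool(
  moves=[
    {"delta_pos": [0,0,15],"turn": 0,"claw": 0.5},
    {"delta_pos": [0,0,0],"turn": 0,"claw": 0.5},
  ],
)

```text
time_s: 23.85
tcp_pos: [0.4014, 0.3517, 0.0346]
ee_rot: [[0.934, 0.358, -0.002], [0.358, -0.934, -0.003], [-0.003, 0.002, -1.0]]
wrist_force: [-0.2, 0.2, -0.1]
gripper_width: 0.697
gripper_force: 30.0
```

```bash
python3 -c "
from h import *
go([401.5,353,14])"
```

```text
t 23.85 tcp [401.4 351.7  34.6] F [-0.2  0.2 -0.1] w 60.7 gf 30.0
shift [ 0.7 -1.2 20.6] line now 30.2  tilt [-0.0017 -0.0028]
```

Request:
drive_tool(
  moves=[
    {"delta_pos": [0,0,10],"turn": 0,"claw": 0.5},
    {"delta_pos": [0,0,11],"turn": 0,"claw": 0.5},
    {"delta_pos": [0,0,0],"turn": 0,"claw": 0.5},
    {"delta_pos": [0,0,0],"turn": 0,"claw": 0.9},
    {"delta_pos": [0,0,0],"turn": 0,"claw": 0.9},
    {"delta_pos": [0,0,0],"turn": 0,"claw": 0.9},
    {"delta_pos": [0,0,-20],"turn": 0,"claw": 0.9},
    {"delta_pos": [0,0,-50],"turn": 0,"claw": 0.9},
    {"delta_pos": [0,0,-60],"turn": 0,"claw": 1},
    {"delta_pos": [0,0,-60],"turn": 0,"claw": 1},
    {"delta_pos": [0,0,-60],"turn": 0,"claw": 1},
    {"delta_pos": [0,0,-60],"turn": 0,"claw": 1},
  ],
)

```text
time_s: 25.35
tcp_pos: [0.4015, 0.3521, 0.3273]
ee_rot: [[0.934, 0.358, 0.0], [0.358, -0.934, 0.001], [0.001, -0.001, -1.0]]
wrist_force: [-0.2, 0.6, -0.1]
gripper_width: 0.999
gripper_force: 0.0
```

```bash
python3 -c "
from h import *
cap('scene','scene5.png')
P=cloud(load('top'))*1000
# lever handle points
w=np.vstack([cloud(load(n)).reshape(-1,3) for n in ('top','scene')][1:])*1000
w=w[np.isfinite(w[:,0])]; 
k=(abs((w[:,:2]-O)@X-25)<25)&((w[:,:2]-O)@Y<-240)&((w[:,:2]-O)@Y>-300)&(w[:,2]>205)
q=w[k]; print(len(q)); print('x',np.round(np.percentile((q[:,:2]-O)@X,[3,50,97])),'y',np.round(np.percentile((q[:,:2]-O)@Y,[3,50,97])),'z',np.round(np.percentile(q[:,2],[3,50,97])))
go(st(25,-260,270),0)"
```

```text
56
x [21. 30. 33.] y [-278. -261. -243.] z [218. 224. 227.]
t 25.4 tcp [404.8 354.4 336.9] F [2.2 1.3 7.9] w 86.8 gf 0.0
shift [-127.3  610.8   60.7] line now 30.2 turn 0.528 rad tilt [0.0134 0.0122]
```

View pics/scene5.png

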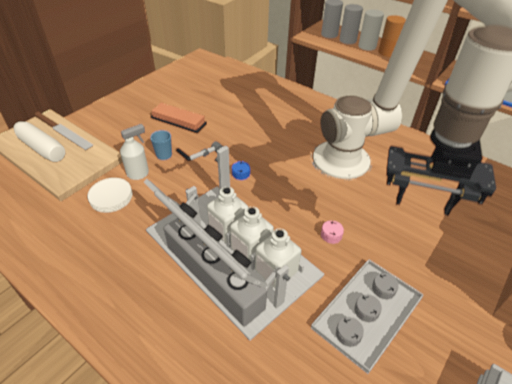

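All three caps lie in the tray (349,331; 368,307; 385,286). Next is the lever.

Request:
drive_tool(
  moves=[
    {"delta_pos": [-10.5,51,0],"turn": 0,"claw": 1},
    {"delta_pos": [-10.5,51,0],"turn": 0,"claw": 1},
    {"delta_pos": [-10.5,51,0],"turn": 0,"claw": 1},
    {"delta_pos": [-10.5,51,0],"turn": 0,"claw": 1},
    {"delta_pos": [-10.5,51,0],"turn": 0,"claw": 1},
    {"delta_pos": [-10.5,51,0],"turn": 0,"claw": 1},
    {"delta_pos": [-10.5,51,0],"turn": 0,"claw": 1},
    {"delta_pos": [-10.5,51,0],"turn": 0,"claw": 1},
    {"delta_pos": [-10.5,51,0],"turn": 0,"claw": 1},
    {"delta_pos": [-10.5,51,0],"turn": 0,"claw": 1},
    {"delta_pos": [-10.5,51,0],"turn": 0,"claw": 1},
    {"delta_pos": [-10.5,51,0],"turn": 0,"claw": 1},
  ],
)

```text
time_s: 26.9
tcp_pos: [0.5033, -0.2656, 0.3247]
ee_rot: [[0.934, 0.358, 0.0], [0.358, -0.934, 0.0], [0.0, 0.0, -1.0]]
wrist_force: [1.3, 0.1, 0.5]
gripper_width: 0.998
gripper_force: 0.0
```

Request:
drive_tool(
  moves=[
    {"delta_pos": [0,0,0],"turn": -0.175,"claw": 1},
    {"delta_pos": [0,0,0],"turn": -0.175,"claw": 1},
    {"delta_pos": [0,0,0],"turn": -0.175,"claw": 1},
    {"delta_pos": [0,0,0],"turn": -0.175,"claw": 1},
    {"delta_pos": [0,0,0],"turn": -0.175,"claw": 1},
    {"delta_pos": [0,0,0],"turn": -0.17,"claw": 0.7},
    {"delta_pos": [0,0,0],"turn": 0,"claw": 0.7},
    {"delta_pos": [0,0,0],"turn": 0,"claw": 0.7},
  ],
)

```text
time_s: 27.9
tcp_pos: [0.5061, -0.2444, 0.3243]
ee_rot: [[0.188, 0.982, -0.003], [0.982, -0.188, -0.022], [-0.022, 0.001, -1.0]]
wrist_force: [-0.5, 0.8, 0.1]
gripper_width: 0.756
gripper_force: 0.0
```

```bash
python3 -c "
from h import *
c=cap('scene'); t=cap('top'); print(np.round(monitor.sense()['joints'],0))
for n,cc,z0 in (('scene',c,200),('top',t,200)):
    w=cloud(cc).reshape(-1,3)*1000; w=w[np.isfinite(w[:,0])]; a=(w[:,:2]-O)@X; b=(w[:,:2]-O)@Y
    k=(abs(a-25)<30)&(b<-245)&(b>-300)&(w[:,2]>205)&(w[:,2]<240); print(n,k.sum(),np.round(np.percentile(a[k],[3,50,97])) if k.sum() else '')
    k=(a>130)&(a<200)&(abs(b)<80)&(w[:,2]>222)&(w[:,2]<255); 
    print('bar',n,k.sum(),np.round(np.percentile(a[k],[3,50,97])),np.round(np.percentile(w[k,2],[3,50,97])))
go(st(25,-260,205),90)"
```

```text
[ -9.  13.   1.   1. -78. 177.]
scene 49 [21. 30. 33.]
bar scene 425 [165. 174. 179.] [234. 241. 244.]
top 0 
bar top 43 [161. 168. 176.] [235. 240. 243.]
t 28.0 tcp [ 506.1 -244.7  324.3] F [-0.4  0.4 -0.6] w 62.3 gf 0.0
shift [-13.    2.8 119.6] line now 88.3 turn -0.030 rad tilt [-0.0027 -0.0221]
```

Request:
drive_tool(
  moves=[
    {"delta_pos": [0,0,0],"turn": 0.185,"claw": 0.7},
    {"delta_pos": [0,0,0],"turn": 0.185,"claw": 0.7},
    {"delta_pos": [0,0,0],"turn": 0.185,"claw": 0.7},
    {"delta_pos": [0,0,0],"turn": 0.185,"claw": 0.7},
    {"delta_pos": [0,0,0],"turn": 0.185,"claw": 0.7},
    {"delta_pos": [0,0,0],"turn": 0.185,"claw": 0.7},
    {"delta_pos": [0,0,0],"turn": 0.185,"claw": 0.7},
    {"delta_pos": [0,0,0],"turn": 0.185,"claw": 0.7},
    {"delta_pos": [0,0,0],"turn": 0.185,"claw": 0.7},
    {"delta_pos": [0,0,0],"turn": 0.185,"claw": 0.7},
    {"delta_pos": [0,0,0],"turn": 0.185,"claw": 0.7},
    {"delta_pos": [0,0,0],"turn": 0.185,"claw": 0.7},
  ],
)

```text
time_s: 29.5
tcp_pos: [0.5061, -0.2449, 0.3242]
ee_rot: [[0.663, -0.748, -0.003], [-0.748, -0.663, -0.022], [0.015, 0.017, -1.0]]
wrist_force: [-0.8, -0.7, -0.3]
gripper_width: 0.701
gripper_force: 0.0
```

Request:
drive_tool(
  moves=[
    {"delta_pos": [0,0,0],"turn": 0.185,"claw": 0.7},
    {"delta_pos": [0,0,0],"turn": 0.185,"claw": 0.7},
    {"delta_pos": [0,0,0],"turn": 0.185,"claw": 0.7},
    {"delta_pos": [0,0,0],"turn": 0.185,"claw": 0.7},
    {"delta_pos": [0,0,0],"turn": 0.185,"claw": 0.7},
    {"delta_pos": [0,0,0],"turn": 0,"claw": 0.7},
  ],
)

```text
time_s: 30.25
tcp_pos: [0.5061, -0.2448, 0.3242]
ee_rot: [[-0.19, -0.982, -0.003], [-0.981, 0.19, -0.022], [0.022, -0.001, -1.0]]
wrist_force: [0.4, -0.4, -0.9]
gripper_width: 0.699
gripper_force: 0.0
```

```bash
python3 -c "
from h import *
print(np.round(monitor.sense()['joints'],0))
go(st(27,-262,204),90)"
```

```text
[ -9.  13.   1.   1. -78.  -3.]
t 30.25 tcp [ 506.1 -244.8  324.2] F [ 0.4 -0.4 -0.9] w 60.8 gf 0.0
shift [ 14.8  -4.9 120.6] line now 88.2 turn -0.031 rad tilt [-0.0029 -0.0221]
```

Request:
drive_tool(
  moves=[
    {"delta_pos": [8,-2.5,10],"turn": -0.03,"claw": 0.7},
    {"delta_pos": [7,-2.5,30],"turn": 0,"claw": 0.7},
    {"delta_pos": [0,0,35],"turn": 0,"claw": 0.7},
    {"delta_pos": [0,0,25],"turn": 0,"claw": 0.7},
    {"delta_pos": [0,0,15],"turn": 0,"claw": 0.7},
    {"delta_pos": [0,0,5],"turn": 0,"claw": 0.7},
    {"delta_pos": [0,0,0],"turn": 0,"claw": 0.7},
  ],
)

```text
time_s: 31.12
tcp_pos: [0.5085, -0.2629, 0.2052]
ee_rot: [[-0.161, -0.987, -0.002], [-0.987, 0.161, -0.023], [0.023, -0.002, -1.0]]
wrist_force: [0.4, 0.4, 0.0]
gripper_width: 0.701
gripper_force: 0.0
```

```bash
python3 -c "
from h import *
go(st(27,-262,204),90)
c=cap('scene'); im=c['color'][110:230,120:290]; cv2.imwrite('pics/crop1.png',cv2.resize(im[:,:,::-1],None,fx=4,fy=4,interpolation=cv2.INTER_CUBIC))"
```

```text
t 31.12 tcp [ 508.5 -262.9  205.2] F [0.4 0.4 0. ] w 61.0 gf 0.0
shift [0.2 0.7 1.2] line now 89.9 turn -0.002 rad tilt [-0.002  -0.0226]
```

View pics/crop1.png

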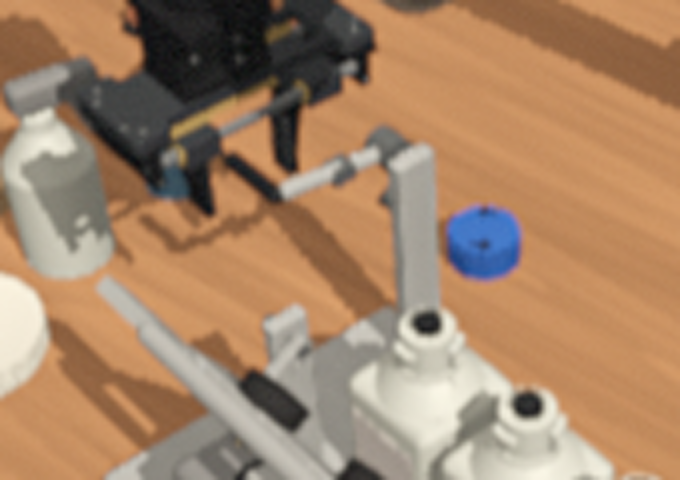

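The two fingers straddle the black handle (crop 245,175). Close.

Request:
drive_tool(
  moves=[
    {"delta_pos": [0,0,0],"turn": 0,"claw": 0},
    {"delta_pos": [0,0,0],"turn": 0,"claw": 0},
    {"delta_pos": [0,0,0],"turn": 0,"claw": 0},
    {"delta_pos": [0,0,0],"turn": 0,"claw": 0},
    {"delta_pos": [0,0,0],"turn": 0,"claw": 0},
    {"delta_pos": [0,0,0],"turn": 0,"claw": 0},
  ],
)

```text
time_s: 31.92
tcp_pos: [0.5058, -0.2623, 0.2044]
ee_rot: [[-0.162, -0.987, -0.008], [-0.986, 0.163, -0.021], [0.022, 0.005, -1.0]]
wrist_force: [-4.3, 1.2, 2.9]
gripper_width: 0.147
gripper_force: 30.0
```

```bash
cat >> h.py <<'E'
def arc(kind,qs):
    R=np.array(monitor.sense()['ee_rot']); f={'lever':lambda q:(100*np.cos(q)-14*np.sin(q),100*np.sin(q)+14*np.cos(q)),'bar':lambda q:(-127*np.cos(q)+46*np.sin(q),127*np.sin(q)+46*np.cos(q))}[kind]
    for a,b in zip(qs,qs[1:]):
        d=np.subtract(f(b),f(a)); print(round(b,2),np.round(R.T@np.append(d[0]*X,d[1]),1))
E
python3 -c "
from h import *
go(st(25,-262,204),90)
arc('lever',np.linspace(0,1.7,18))"
```

```text
t 31.93 tcp [ 505.8 -262.3  204.4] F [-4.3  1.2  2.9] w 12.8 gf 30.0
shift [ 0.3 -0.   0.4] line now 89.8 turn -0.003 rad tilt [-0.0084 -0.021 ]
0.1 [ 0.2  1.9 -9.9]
0.2 [ 0.2  2.9 -9.7]
0.3 [ 0.2  3.9 -9.3]
0.4 [ 0.2  4.8 -8.9]
0.5 [ 0.2  5.6 -8.4]
0.6 [ 0.2  6.5 -7.8]
0.7 [ 0.2  7.2 -7.1]
0.8 [ 0.2  7.9 -6.3]
0.9 [ 0.1  8.5 -5.5]
1.0 [ 0.1  9.  -4.6]
1.1 [ 0.1  9.4 -3.7]
1.2 [ 0.1  9.7 -2.8]
1.3 [ 0.1  9.9 -1.8]
1.4 [ 0.  10.1 -0.8]
1.5 [ 0.  10.1  0.2]
1.6 [-0.  10.   1.2]
1.7 [-0.   9.8  2.2]
```

Request:
drive_tool(
  moves=[
    {"delta_pos": [0,2,-10],"turn": 0,"claw": 0},
    {"delta_pos": [0,3,-10],"turn": 0,"claw": 0},
    {"delta_pos": [0,4,-9],"turn": 0,"claw": 0},
    {"delta_pos": [0,5,-9],"turn": 0,"claw": 0},
    {"delta_pos": [0,5.5,-8.5],"turn": 0,"claw": 0},
    {"delta_pos": [0,6.5,-8],"turn": 0,"claw": 0},
    {"delta_pos": [0,7,-7],"turn": 0,"claw": 0},
    {"delta_pos": [0,8,-6.5],"turn": 0,"claw": 0},
    {"delta_pos": [0,8.5,-5.5],"turn": 0,"claw": 0},
    {"delta_pos": [0,9,-4.5],"turn": 0,"claw": 0},
    {"delta_pos": [0,0,0],"turn": 0,"claw": 0},
  ],
)

```text
time_s: 33.3
tcp_pos: [0.4494, -0.2525, 0.2864]
ee_rot: [[-0.162, -0.987, -0.001], [-0.987, 0.162, -0.026], [0.025, -0.004, -1.0]]
wrist_force: [-4.9, -3.6, 0.9]
gripper_width: 0.149
gripper_force: 30.0
```

```bash
python3 -c "
from h import *
q=1.0
go(st(-75+100*np.cos(q)-14*np.sin(q),-262,205-15+100*np.sin(q)+14*np.cos(q)),90)"
```

```text
t 33.3 tcp [ 449.4 -252.5  286.4] F [-4.9 -3.6  0.9] w 13.0 gf 30.0
shift [0.9 0.5 4.7] line now 89.9 turn -0.002 rad tilt [-0.0006 -0.0257]
```

Request:
drive_tool(
  moves=[
    {"delta_pos": [0,9.5,-3],"turn": 0,"claw": 0},
    {"delta_pos": [0,9.5,-2],"turn": 0,"claw": 0},
    {"delta_pos": [0,10,-1],"turn": 0,"claw": 0},
    {"delta_pos": [0,10,0],"turn": 0,"claw": 0},
    {"delta_pos": [0,10,0.5],"turn": 0,"claw": 0},
    {"delta_pos": [0,10,1.5],"turn": 0,"claw": 0},
    {"delta_pos": [0,10,2.5],"turn": 0,"claw": 0},
    {"delta_pos": [0,0,0],"turn": 0,"claw": 0},
    {"delta_pos": [0,0,0],"turn": 0,"claw": 0},
  ],
)

```text
time_s: 34.42
tcp_pos: [0.3842, -0.2418, 0.2886]
ee_rot: [[-0.161, -0.987, 0.006], [-0.987, 0.161, -0.028], [0.026, -0.01, -1.0]]
wrist_force: [-0.7, -5.6, 3.2]
gripper_width: 0.15
gripper_force: 30.0
```

```bash
python3 -c "
from h import *
q=1.7
go(st(-75+100*np.cos(q)-14*np.sin(q),-262,205-15+100*np.sin(q)+14*np.cos(q)),90)"
```

```text
t 34.42 tcp [ 384.2 -241.8  288.6] F [-0.7 -5.6  3.2] w 13.1 gf 30.0
shift [1.1 3.5 1.2] line now 89.9 turn -0.001 rad tilt [ 0.0057 -0.0277]
```

Request:
drive_tool(
  moves=[
    {"delta_pos": [0,0,0],"turn": 0,"claw": 0.7},
    {"delta_pos": [0,0,0],"turn": 0,"claw": 0.7},
    {"delta_pos": [0,0,0],"turn": 0,"claw": 0.7},
    {"delta_pos": [0,0,-20],"turn": 0,"claw": 0.7},
    {"delta_pos": [0,0,-50],"turn": 0,"claw": 0.7},
    {"delta_pos": [-37,-38,0],"turn": 0,"claw": 0.7},
    {"delta_pos": [-37,-38,0],"turn": 0,"claw": 0.7},
    {"delta_pos": [-37,-38,0],"turn": 0,"claw": 0.7},
    {"delta_pos": [-37,-38,0],"turn": 0,"claw": 0.7},
    {"delta_pos": [-37,-38,0],"turn": 0,"claw": 0.7},
    {"delta_pos": [-37,-38,0],"turn": 0,"claw": 0.7},
    {"delta_pos": [-37,-38,0],"turn": 0,"claw": 0.7},
  ],
)

```text
time_s: 35.92
tcp_pos: [0.6885, -0.0249, 0.3481]
ee_rot: [[-0.162, -0.987, -0.003], [-0.987, 0.162, -0.022], [0.022, -0.0, -1.0]]
wrist_force: [0.1, -0.2, 0.3]
gripper_width: 0.7
gripper_force: 0.0
```

```bash
cat >> h.py <<'E'
def bar(c,lo=225,hi=265,x0=120,x1=210):
    w=cloud(c).reshape(-1,3)*1000; w=w[np.isfinite(w[:,0])]; a=(w[:,:2]-O)@X; b=(w[:,:2]-O)@Y
    k=(a>x0)&(a<x1)&(abs(b)>55)&(abs(b)<150)&(w[:,2]>lo)&(w[:,2]<hi)
    for g in (k&(b>0),k&(b<0)):
        if g.sum()>5:
            i=w[g,2]>np.percentile(w[g,2],70); print('bar',g.sum(),'x',np.round(np.percentile(a[g],[3,50,97]),1),'top x',np.round(np.median(a[g][i]),1),'z',np.round(np.percentile(w[g,2],[50,97]),1))
E
python3 -c "
from h import *
bar(cap('top')); bar(cap('scene','scene6.png'))
go(st(169,0,223),90)"
```

```text
bar 144 x [161.4 167.2 175.5] top x 167.7 z [240.3 244.6]
bar 211 x [161.3 167.4 176.2] top x 168.4 z [240.6 244.3]
bar 301 x [165.4 174.1 179.4] top x 172.2 z [240.8 244.3]
bar 140 x [165.1 173.9 179.4] top x 172.1 z [240.7 244.1]
t 36.02 tcp [690.2 -22.7 343.6] F [-0.9  0.2 -0.9] w 60.9 gf 0.0
shift [  1.6  -0.9 120.7] line now -89.9 turn -3.140 rad tilt [-0.0078 -0.0218]
```

View pics/scene6.png

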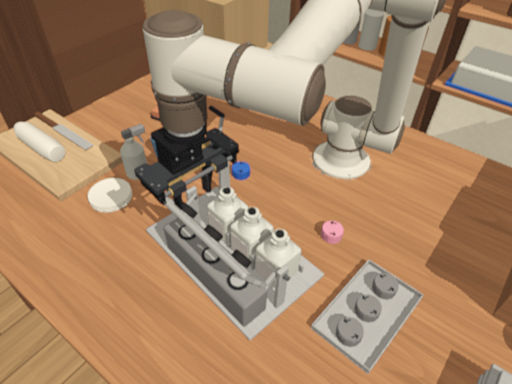

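The gripper is above the bar handle, whose cloud centre is at station (170, z 236). Descend and pinch.

Request:
drive_tool(
  moves=[
    {"delta_pos": [1.5,-1,35],"turn": 0,"claw": 0.6},
    {"delta_pos": [0,0,35],"turn": 0,"claw": 0.6},
    {"delta_pos": [0,0,30],"turn": 0,"claw": 0.6},
    {"delta_pos": [0,0,15],"turn": 0,"claw": 0.6},
    {"delta_pos": [0,0,5],"turn": 0,"claw": 0.6},
    {"delta_pos": [0,0,0],"turn": 0,"claw": 0},
    {"delta_pos": [0,0,0],"turn": 0,"claw": 0},
    {"delta_pos": [0,0,0],"turn": 0,"claw": 0},
    {"delta_pos": [0,0,0],"turn": 0,"claw": 0},
    {"delta_pos": [0,0,0],"turn": 0,"claw": 0},
    {"delta_pos": [0,0,0],"turn": 0,"claw": 0},
  ],
)

```text
time_s: 37.4
tcp_pos: [0.6901, -0.031, 0.2296]
ee_rot: [[-0.162, -0.987, 0.004], [-0.987, 0.162, -0.023], [0.022, -0.008, -1.0]]
wrist_force: [6.0, -2.1, -0.2]
gripper_width: 0.174
gripper_force: 30.0
```

```bash
python3 -c "
from h import *
go(st(169,0,223),-90)
arc('bar',np.linspace(2.1,0,29))"
```

```text
t 37.4 tcp [690.1 -31.  229.6] F [ 6.  -2.1 -0.2] w 15.1 gf 30.0
shift [-4.   1.   6.5] line now 89.9 turn 3.139 rad tilt [ 0.004  -0.0225]
2.02 [ 0.2  6.7 -7.6]
1.95 [ 0.2  7.3 -7.1]
1.88 [ 0.2  7.8 -6.5]
1.8 [ 0.1  8.2 -5.9]
1.72 [ 0.1  8.7 -5.3]
1.65 [ 0.1  9.  -4.6]
1.58 [ 0.1  9.3 -3.9]
1.5 [ 0.1  9.6 -3.2]
1.43 [ 0.1  9.8 -2.5]
1.35 [ 0.1 10.  -1.7]
1.28 [ 0.  10.1 -1. ]
1.2 [ 0.  10.1 -0.2]
1.12 [ 0.  10.1  0.5]
1.05 [-0.  10.   1.3]
0.98 [-0.   9.9  2. ]
0.9 [-0.   9.7  2.8]
0.83 [-0.1  9.5  3.5]
0.75 [-0.1  9.2  4.2]
0.68 [-0.1  8.9  4.9]
0.6 [-0.1  8.5  5.5]
0.53 [-0.1  8.   6.2]
0.45 [-0.1  7.6  6.7]
0.38 [-0.1  7.   7.3]
0.3 [-0.2  6.5  7.8]
0.23 [-0.2  5.9  8.3]
0.15 [-0.2  5.2  8.7]
0.08 [-0.2  4.6  9. ]
0.0 [-0.2  3.9  9.4]
```

Request:
drive_tool(
  moves=[
    {"delta_pos": [0,6.5,-7.5],"turn": 0,"claw": 0},
    {"delta_pos": [0,7.5,-7],"turn": 0,"claw": 0},
    {"delta_pos": [0,8,-6.5],"turn": 0,"claw": 0},
    {"delta_pos": [0,8,-6],"turn": 0,"claw": 0},
    {"delta_pos": [0,8.5,-5],"turn": 0,"claw": 0},
    {"delta_pos": [0,9,-4.5],"turn": 0,"claw": 0},
    {"delta_pos": [0,9.5,-4],"turn": 0,"claw": 0},
    {"delta_pos": [0,9.5,-3],"turn": 0,"claw": 0},
    {"delta_pos": [0,10,-2.5],"turn": 0,"claw": 0},
    {"delta_pos": [0,10,-2],"turn": 0,"claw": 0},
    {"delta_pos": [0,10,-1],"turn": 0,"claw": 0},
    {"delta_pos": [0,0,0],"turn": 0,"claw": 0},
  ],
)

```text
time_s: 38.9
tcp_pos: [0.5973, -0.0158, 0.285]
ee_rot: [[-0.162, -0.987, 0.016], [-0.987, 0.161, -0.025], [0.023, -0.019, -1.0]]
wrist_force: [3.2, -3.6, 14.0]
gripper_width: 0.167
gripper_force: 30.5
```

```bash
python3 -c "
from h import *
q=1.275
go(st(65-127*np.cos(q)+46*np.sin(q),-5,150-7+127*np.sin(q)+46*np.cos(q)),90)"
```

```text
t 38.9 tcp [597.3 -15.8 285. ] F [ 3.2 -3.6 14. ] w 14.5 gf 30.5
shift [1.1 4.  7.1] line now 89.9 turn -0.002 rad tilt [ 0.0155 -0.0254]
```

The rod has slipped to the fingertips (upward force, 14 N); the hinge holds, so re-grip deeper.

Request:
drive_tool(
  moves=[
    {"delta_pos": [0,0,0],"turn": 0,"claw": 0.5},
    {"delta_pos": [0,0,0],"turn": 0,"claw": 0.5},
    {"delta_pos": [0,0,0],"turn": 0,"claw": 0.5},
    {"delta_pos": [0,0,0],"turn": 0,"claw": 0.5},
  ],
)

```text
time_s: 39.4
tcp_pos: [0.5919, -0.0138, 0.2765]
ee_rot: [[-0.162, -0.987, -0.005], [-0.987, 0.162, -0.022], [0.023, 0.002, -1.0]]
wrist_force: [-0.4, -0.1, 0.3]
gripper_width: 0.475
gripper_force: 0.0
```

```bash
python3 -c "
from h import *
bar(cap('top'),255,310,30,130); bar(cap('scene'),255,310,30,130)
go(st(75,0,268),90)"
```

```text
bar 112 x [66.8 71.3 80.5] top x 73.6 z [290.8 294.9]
bar 237 x [67.2 73.3 81.5] top x 75.2 z [291.1 294.4]
bar 290 x [70.9 80.5 85.3] top x 77.5 z [290.8 294.4]
bar 37 x [72.1 79.1 85.6] top x 76.8 z [291.5 294. ]
t 39.5 tcp [592.2 -13.8 276.8] F [ 0.7  0.9 -0.4] w 42.7 gf 0.0
shift [-2.8 -4.5  8.7] line now 89.9 turn -0.002 rad tilt [-0.0044 -0.0224]
```

Request:
drive_tool(
  moves=[
    {"delta_pos": [0,-5.5,6],"turn": 0,"claw": 0.5},
    {"delta_pos": [0,0,5],"turn": 0,"claw": 0.5},
    {"delta_pos": [0,0,0],"turn": 0,"claw": 0},
    {"delta_pos": [0,0,0],"turn": 0,"claw": 0},
    {"delta_pos": [0,0,0],"turn": 0,"claw": 0},
    {"delta_pos": [0,0,0],"turn": 0,"claw": 0},
    {"delta_pos": [0,0,0],"turn": 0,"claw": 0},
    {"delta_pos": [0,0,0],"turn": 0,"claw": 0},
  ],
)

```text
time_s: 40.5
tcp_pos: [0.5978, -0.015, 0.2667]
ee_rot: [[-0.162, -0.987, -0.003], [-0.987, 0.162, -0.022], [0.022, -0.001, -1.0]]
wrist_force: [-2.0, 0.1, 0.9]
gripper_width: 0.17
gripper_force: 30.0
```

```bash
python3 -c "
from h import *
go(st(76,-5,266),90)
arc('bar',np.linspace(1.305,0,19))"
```

```text
t 40.5 tcp [597.8 -15.  266.7] F [-2.   0.1  0.9] w 14.8 gf 30.0
shift [2.1 0.2 0.7] line now 89.9 turn -0.002 rad tilt [-0.0028 -0.0221]
1.23 [ 0.   9.8 -0.5]
1.16 [0.  9.8 0.3]
1.09 [0.  9.7 1. ]
1.01 [-0.   9.6  1.7]
0.94 [-0.   9.5  2.4]
0.87 [-0.   9.3  3. ]
0.8 [-0.1  9.1  3.7]
0.72 [-0.1  8.8  4.4]
0.65 [-0.1  8.4  5. ]
0.58 [-0.1  8.   5.6]
0.51 [-0.1  7.6  6.1]
0.44 [-0.1  7.2  6.7]
0.36 [-0.1  6.7  7.2]
0.29 [-0.2  6.1  7.6]
0.22 [-0.2  5.5  8.1]
0.15 [-0.2  4.9  8.4]
0.07 [-0.2  4.3  8.8]
0.0 [-0.2  3.7  9.1]
```

Request:
drive_tool(
  moves=[
    {"delta_pos": [0,10,-0.5],"turn": 0,"claw": 0},
    {"delta_pos": [0,10,0.5],"turn": 0,"claw": 0},
    {"delta_pos": [0,9.5,1],"turn": 0,"claw": 0},
    {"delta_pos": [0,9.5,1.5],"turn": 0,"claw": 0},
    {"delta_pos": [0,9.5,2.5],"turn": 0,"claw": 0},
    {"delta_pos": [0,9.5,3],"turn": 0,"claw": 0},
    {"delta_pos": [0,9,3.5],"turn": 0,"claw": 0},
    {"delta_pos": [0,9,4.5],"turn": 0,"claw": 0},
    {"delta_pos": [0,8.5,5],"turn": 0,"claw": 0},
    {"delta_pos": [0,8,5.5],"turn": 0,"claw": 0},
    {"delta_pos": [0,7.5,6],"turn": 0,"claw": 0},
    {"delta_pos": [0,0,0],"turn": 0,"claw": 0},
  ],
)

```text
time_s: 42.0
tcp_pos: [0.4977, 0.0014, 0.2323]
ee_rot: [[-0.162, -0.987, -0.005], [-0.987, 0.162, -0.021], [0.021, 0.002, -1.0]]
wrist_force: [2.9, 3.7, -0.7]
gripper_width: 0.174
gripper_force: 30.0
```

```bash
python3 -c "
from h import *
q=.507
go(st(65-127*np.cos(q)+46*np.sin(q),-5,150-19+127*np.sin(q)+46*np.cos(q)),90)
bar(cap('scene'),215,300,-60,10)"
```

```text
t 42.0 tcp [497.7   1.4 232.3] F [ 2.9  3.7 -0.7] w 15.1 gf 30.0
shift [ 2.3 -1.5 -0.5] line now 89.9 turn -0.002 rad tilt [-0.0055 -0.0206]
bar 269 x [-28.9 -19.3   7.3] top x -23.1 z [256.9 260.5]
bar 62 x [-29.  -20.8 -15.8] top x -23.0 z [257.8 260.5]
```

Request:
drive_tool(
  moves=[
    {"delta_pos": [0,7,6.5],"turn": 0,"claw": 0},
    {"delta_pos": [0,6.5,7],"turn": 0,"claw": 0},
    {"delta_pos": [0,6,7.5],"turn": 0,"claw": 0},
    {"delta_pos": [0,5.5,8],"turn": 0,"claw": 0},
    {"delta_pos": [0,5,8.5],"turn": 0,"claw": 0},
    {"delta_pos": [0,4,9],"turn": 0,"claw": 0},
    {"delta_pos": [0,3.5,9],"turn": 0,"claw": 0},
    {"delta_pos": [0,0.5,3],"turn": 0,"claw": 0},
    {"delta_pos": [0,0,0],"turn": 0,"claw": 0},
  ],
)

```text
time_s: 43.18
tcp_pos: [0.4612, 0.007, 0.1751]
ee_rot: [[-0.162, -0.987, -0.003], [-0.987, 0.162, -0.019], [0.02, -0.001, -1.0]]
wrist_force: [2.4, 8.0, 4.8]
gripper_width: 0.169
gripper_force: 30.1
```

```bash
python3 -c "
from h import *
go(st(-62,-5,177),90)
bar(cap('scene','scene7.png'),188,230,-90,-40);bar(cap('top'),188,230,-90,-40)"
```

```text
t 43.17 tcp [461.2   7.  175.1] F [2.4 8.  4.8] w 14.7 gf 30.1
shift [ 2.1 -0.2 -1.9] line now 89.9 turn -0.002 rad tilt [-0.0025 -0.0193]
bar 229 x [-66.1 -57.2 -52.7] top x -60.4 z [202.  205.4]
bar 81 x [-66.3 -58.2 -52.4] top x -60.9 z [202.5 206.4]
bar 198 x [-70.8 -63.5 -55.8] top x -63.5 z [202.7 206.4]
```

View pics/scene7.png

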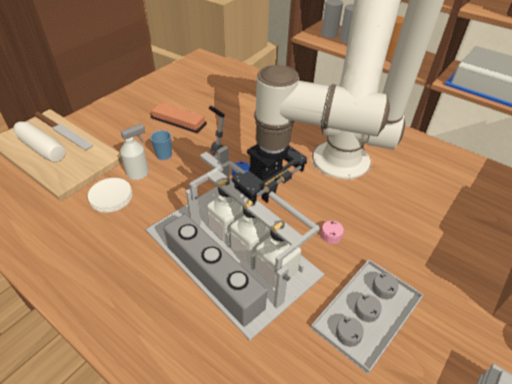

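The bar is down across the bottles and the lever stands open at (217,115). Press a little more, then release with a limited opening and lift.

Request:
drive_tool(
  moves=[
    {"delta_pos": [0,0,3],"turn": 0,"claw": 0},
    {"delta_pos": [0,0,3],"turn": 0,"claw": 0},
    {"delta_pos": [0,0,0],"turn": 0,"claw": 0},
    {"delta_pos": [0,0,0],"turn": 0,"claw": 0},
  ],
)

```text
time_s: 43.78
tcp_pos: [0.4612, 0.0066, 0.1734]
ee_rot: [[-0.161, -0.987, -0.001], [-0.987, 0.161, -0.021], [0.021, -0.002, -1.0]]
wrist_force: [-8.4, 10.6, 29.7]
gripper_width: 0.171
gripper_force: 28.4
```

Request:
drive_tool(
  moves=[
    {"delta_pos": [0,0,-4],"turn": 0,"claw": 0.32},
    {"delta_pos": [0,0,0],"turn": 0,"claw": 0.32},
    {"delta_pos": [0,0,0],"turn": 0,"claw": 0.32},
    {"delta_pos": [0,0,-15],"turn": 0,"claw": 0.32},
    {"delta_pos": [0,0,-40],"turn": 0,"claw": 0.32},
    {"delta_pos": [0,0,-60],"turn": 0,"claw": 0.6},
    {"delta_pos": [0,0,-60],"turn": 0,"claw": 0.6},
    {"delta_pos": [0,0,0],"turn": 0,"claw": 0.6},
  ],
)

```text
time_s: 44.78
tcp_pos: [0.4634, 0.0092, 0.3522]
ee_rot: [[-0.163, -0.987, 0.005], [-0.986, 0.163, -0.021], [0.019, -0.008, -1.0]]
wrist_force: [0.1, -0.1, -0.8]
gripper_width: 0.556
gripper_force: 0.0
```

```bash
python3 -c "
from h import *
c=cap('scene'); t=cap('top')
bar(c,188,230,-90,-40);bar(t,188,230,-90,-40)
for cc in (c,t):
    w=cloud(cc).reshape(-1,3)*1000; w=w[np.isfinite(w[:,0])]; a=(w[:,:2]-O)@X; b=(w[:,:2]-O)@Y
    k=(abs(a+100)<60)&(b<-242)&(b>-300)&(w[:,2]>260)&(w[:,2]<330); print(k.sum(),np.round(np.percentile(a[k],[3,50,97])),np.round(np.percentile(b[k],[3,50,97])),np.round(np.percentile(w[k,2],[3,50,97])))
q=1.7
go(st(-75+100*np.cos(q)-14*np.sin(q),-262,340),90)"
```

```text
bar 229 x [-65.8 -57.  -52.2] top x -60.4 z [202.4 205.4]
bar 167 x [-66.2 -56.7 -52.2] top x -59.1 z [202.3 206.3]
bar 196 x [-70.8 -63.8 -55.9] top x -63.1 z [202.5 206.6]
54 [-102.  -94.  -90.] [-281. -263. -244.] [300. 308. 311.]
102 [-107. -100.  -94.] [-285. -263. -243.] [304. 309. 312.]
t 44.88 tcp [461.1   9.  347.1] F [-0.7  0.1  0.2] w 50.5 gf 0.0
shift [260.9  38.4  13.1] line now 89.8 turn -0.003 rad tilt [-0.0055 -0.022 ]
```

Request:
drive_tool(
  moves=[
    {"delta_pos": [52,7,0],"turn": 0,"claw": 0.6},
    {"delta_pos": [52,7,0],"turn": 0,"claw": 0.6},
    {"delta_pos": [52,7,0],"turn": 0,"claw": 0.6},
    {"delta_pos": [52,7,0],"turn": 0,"claw": 0.6},
    {"delta_pos": [53,7,0],"turn": 0,"claw": 0.6},
    {"delta_pos": [0,0,0],"turn": 0,"claw": 0.6},
    {"delta_pos": [0,0,0],"turn": 0,"claw": 0.6},
  ],
)

```text
time_s: 45.75
tcp_pos: [0.3843, -0.2425, 0.3521]
ee_rot: [[-0.163, -0.987, -0.007], [-0.986, 0.163, -0.021], [0.022, 0.004, -1.0]]
wrist_force: [0.0, 0.4, 0.2]
gripper_width: 0.603
gripper_force: 0.0
```

```bash
python3 -c "
from h import *
go(st(-100,-262,284),90)
arc('lever',np.linspace(1.68,0.0,17))"
```

```text
t 45.75 tcp [ 384.3 -242.5  352.1] F [0.  0.4 0.2] w 52.5 gf 0.0
shift [-1.   1.6 68.1] line now 89.8 turn -0.003 rad tilt [-0.007  -0.0207]
1.58 [  0.  -10.4  -2.1]
1.47 [ -0.  -10.6  -1. ]
1.36 [ -0.  -10.6   0.1]
1.26 [ -0.1 -10.5   1.2]
1.15 [ -0.1 -10.3   2.3]
1.05 [ -0.1 -10.    3.4]
0.94 [-0.1 -9.6  4.4]
0.84 [-0.1 -9.1  5.4]
0.74 [-0.2 -8.5  6.3]
0.63 [-0.2 -7.8  7.2]
0.52 [-0.2 -7.   8. ]
0.42 [-0.2 -6.1  8.7]
0.31 [-0.2 -5.2  9.2]
0.21 [-0.2 -4.2  9.7]
0.1 [-0.2 -3.1 10.1]
0.0 [-0.2 -2.1 10.4]
```

Request:
drive_tool(
  moves=[
    {"delta_pos": [-1,1.5,25],"turn": 0,"claw": 0.6},
    {"delta_pos": [0,0,25],"turn": 0,"claw": 0.6},
    {"delta_pos": [0,0,13],"turn": 0,"claw": 0.6},
    {"delta_pos": [0,0,5],"turn": 0,"claw": 0.6},
    {"delta_pos": [0,0,0],"turn": 0,"claw": 0},
    {"delta_pos": [0,0,0],"turn": 0,"claw": 0},
    {"delta_pos": [0,0,0],"turn": 0,"claw": 0},
    {"delta_pos": [0,0,0],"turn": 0,"claw": 0},
    {"delta_pos": [0,0,0],"turn": 0,"claw": 0},
    {"delta_pos": [0,0,0],"turn": 0,"claw": 0},
  ],
)

```text
time_s: 47.0
tcp_pos: [0.3835, -0.243, 0.2863]
ee_rot: [[-0.162, -0.987, -0.003], [-0.986, 0.162, -0.022], [0.023, -0.001, -1.0]]
wrist_force: [-0.8, -0.4, 1.4]
gripper_width: 0.15
gripper_force: 30.0
```

Request:
drive_tool(
  moves=[
    {"delta_pos": [0,-10.5,-2],"turn": 0,"claw": 0},
    {"delta_pos": [0,-10.5,-1],"turn": 0,"claw": 0},
    {"delta_pos": [0,-10.5,0],"turn": 0,"claw": 0},
    {"delta_pos": [0,-10.5,1],"turn": 0,"claw": 0},
    {"delta_pos": [0,-10,2.5],"turn": 0,"claw": 0},
    {"delta_pos": [0,-10,3.5],"turn": 0,"claw": 0},
    {"delta_pos": [0,-9.5,4.5],"turn": 0,"claw": 0},
    {"delta_pos": [0,-9,5.5],"turn": 0,"claw": 0},
    {"delta_pos": [0,0,0],"turn": 0,"claw": 0},
  ],
)

```text
time_s: 48.12
tcp_pos: [0.4619, -0.2565, 0.272]
ee_rot: [[-0.162, -0.987, -0.008], [-0.987, 0.162, -0.022], [0.023, 0.004, -1.0]]
wrist_force: [-5.8, 0.4, 4.3]
gripper_width: 0.152
gripper_force: 30.0
```

```bash
python3 -c "
from h import *
q=.84
go(st(-75+100*np.cos(q)-14*np.sin(q),-260,205-19+100*np.sin(q)+14*np.cos(q)),90)"
```

```text
t 48.12 tcp [ 461.9 -256.5  272. ] F [-5.8  0.4  4.3] w 13.2 gf 30.0
shift [-3.  -0.7  2.1] line now 89.9 turn -0.002 rad tilt [-0.008  -0.0221]
```

Request:
drive_tool(
  moves=[
    {"delta_pos": [0,-8.5,6.5],"turn": 0,"claw": 0},
    {"delta_pos": [0,-8,7],"turn": 0,"claw": 0},
    {"delta_pos": [0,-7,8],"turn": 0,"claw": 0},
    {"delta_pos": [0,-6,8.5],"turn": 0,"claw": 0},
    {"delta_pos": [0,-5,9],"turn": 0,"claw": 0},
    {"delta_pos": [0,-4,9.5],"turn": 0,"claw": 0},
    {"delta_pos": [0,-3,10],"turn": 0,"claw": 0},
    {"delta_pos": [0,-2,10],"turn": 0,"claw": 0},
    {"delta_pos": [0,0,4],"turn": 0,"claw": 0},
    {"delta_pos": [0,0,0],"turn": 0,"claw": 0},
  ],
)

```text
time_s: 49.38
tcp_pos: [0.5057, -0.2643, 0.2058]
ee_rot: [[-0.16, -0.987, -0.0], [-0.987, 0.16, -0.024], [0.023, -0.004, -1.0]]
wrist_force: [-6.7, 13.1, 24.2]
gripper_width: 0.146
gripper_force: 30.0
```

```bash
python3 -c "
from h import *
go(st(25,-260,200),90)"
```

```text
t 49.38 tcp [ 505.7 -264.3  205.8] F [-6.7 13.1 24.2] w 12.7 gf 30.0
shift [-3.8  0.2  5.7] line now 90.0 turn -0.000 rad tilt [-0.0001 -0.0238]
```

Request:
drive_tool(
  moves=[
    {"delta_pos": [0,0,-3],"turn": 0,"claw": 0.6},
    {"delta_pos": [0,0,0],"turn": 0,"claw": 0.6},
    {"delta_pos": [0,0,0],"turn": 0,"claw": 0.6},
    {"delta_pos": [0,0,0],"turn": 0,"claw": 0.6},
    {"delta_pos": [0,0,-15],"turn": 0,"claw": 0.6},
    {"delta_pos": [0,0,-40],"turn": 0,"claw": 0.6},
    {"delta_pos": [0,0,-60],"turn": 0,"claw": 0.6},
    {"delta_pos": [0,30,-60],"turn": 0,"claw": 0.6},
    {"delta_pos": [0,50,0],"turn": 0,"claw": 0.6},
    {"delta_pos": [0,50,0],"turn": 0,"claw": 0.6},
    {"delta_pos": [0,0,0],"turn": 0,"claw": 0.6},
    {"delta_pos": [0,0,0],"turn": 0,"claw": 0.6},
  ],
)

```text
time_s: 50.88
tcp_pos: [0.3803, -0.2405, 0.3745]
ee_rot: [[-0.162, -0.987, -0.001], [-0.986, 0.162, -0.023], [0.023, -0.003, -1.0]]
wrist_force: [-0.5, -0.6, -0.4]
gripper_width: 0.595
gripper_force: 0.0
```

```bash
python3 -c "
from h import *
c=cap('scene','scene8.png'); t=cap('top')
bar(c,188,230,-90,-40);bar(t,188,230,-90,-40)
for cc in (c,t):
    w=cloud(cc).reshape(-1,3)*1000; w=w[np.isfinite(w[:,0])]; a=(w[:,:2]-O)@X; b=(w[:,:2]-O)@Y
    k=(abs(a-25)<30)&(b<-242)&(b>-300)&(w[:,2]>205)&(w[:,2]<260)
    if k.sum(): print(k.sum(),np.round(np.percentile(a[k],[3,50,97])),np.round(np.percentile(w[k,2],[3,50,97])))
go([0,0,0])"
```

```text
bar 230 x [-65.9 -56.7 -52.9] top x -59.1 z [202.  205.8]
bar 169 x [-66.  -56.8 -52.1] top x -60.5 z [201.8 205.7]
bar 168 x [-70.9 -63.7 -56.1] top x -64.1 z [202.5 205.8]
55 [20. 29. 33.] [218. 224. 227.]
35 [17. 24. 29.] [220. 225. 228.]
t 50.98 tcp [ 380.8 -240.5  373.5] F [ 0.9  0.3 -0.5] w 52.5 gf 0.0
shift [-183.8  415.   369.2] line now 89.9  tilt [-0.003  -0.0222]
```

View pics/scene8.png

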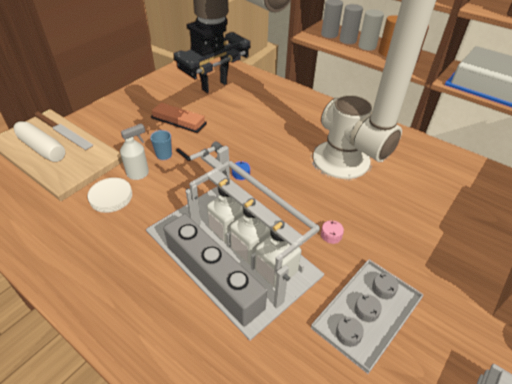

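The lever is shut (handle at 183,154, with the same cloud numbers as at the start), the bar is down, and the three caps are in the tray. The bystanders have not moved and the arm is clear. Handing in.

```bash
python3 -c "
from h import *
print(ticket.finish_job())"
```

```text
the job is handed in; nothing more can be done
None
```

I handed the job in after about 51 s: all three caps are off and in the steel tray, the pick-up bar is fully down on the bottle mouths, and the lever is snapped shut on it; no verdict came back.

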